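# Load the injector carrier and release the cleaning cycle

## Task

Swing the retaining bar of the carrier right out of the way and press every fuel injector lying on the bench down into a fork clip, one to a clip and either way round, until it snaps past the sprung jaw and sits fully home, then swing the bar back across them until it rests in its catch. Only then slide the safety shutter on the control unit fully aside, press the release button it uncovers all the way down, let it up again, and slide the shutter back over it. Do not knock over the glass beakers.

Things in the scene. Friction and masses are not known exactly. Their poses are not given: they have to be found in the camera images.
- inj1_mid (a point): Fuel injector (None if absent): rod lying on the bench, 200 g; this point is its centre, 12 mm above the bench, x along it. Round steel body 18 mm thick and 120 mm long (3 mm clear of the bench), at each end a 24 x 24 mm square block 20 mm long (black at -x, steel at +x), and a 10 mm nozzle 12 mm long beyond the +x block
- inj2_mid (a point): Fuel injector (None if absent): rod lying on the bench, 200 g; this point is its centre, 12 mm above the bench, x along it. Round steel body 18 mm thick and 120 mm long (3 mm clear of the bench), at each end a 24 x 24 mm square block 20 mm long (black at -x, steel at +x), and a 10 mm nozzle 12 mm long beyond the +x block
- inj3_mid (a point): Fuel injector (None if absent): rod lying on the bench, 200 g; this point is its centre, 12 mm above the bench, x along it. Round steel body 18 mm thick and 120 mm long (3 mm clear of the bench), at each end a 24 x 24 mm square block 20 mm long (black at -x, steel at +x), and a 10 mm nozzle 12 mm long beyond the +x block
- inj4_mid (a point): Fuel injector (None if absent): rod lying on the bench, 200 g; this point is its centre, 12 mm above the bench, x along it. Round steel body 18 mm thick and 120 mm long (3 mm clear of the bench), at each end a 24 x 24 mm square block 20 mm long (black at -x, steel at +x), and a 10 mm nozzle 12 mm long beyond the +x block
- clip1 (a point): Fork clip 1 of 4, side by side 66 mm apart on the carrier: this point is where the centre of a seated injector lies, 50 mm above the bench; x along the injector, z up. An injector pressed straight down with 5 to 15 N snaps past the jaw into a seat 20 mm wide; it may sit up to 14 mm off this point along x
- clip2 (a point): Fork clip 2 of 4, side by side 66 mm apart on the carrier: this point is where the centre of a seated injector lies, 50 mm above the bench; x along the injector, z up. An injector pressed straight down with 5 to 15 N snaps past the jaw into a seat 20 mm wide; it may sit up to 14 mm off this point along x
- clip3 (a point): Fork clip 3 of 4, side by side 66 mm apart on the carrier: this point is where the centre of a seated injector lies, 50 mm above the bench; x along the injector, z up. An injector pressed straight down with 5 to 15 N snaps past the jaw into a seat 20 mm wide; it may sit up to 14 mm off this point along x
- clip4 (a point): Fork clip 4 of 4, side by side 66 mm apart on the carrier: this point is where the centre of a seated injector lies, 50 mm above the bench; x along the injector, z up. An injector pressed straight down with 5 to 15 N snaps past the jaw into a seat 20 mm wide; it may sit up to 14 mm off this point along x
- carrier: Aluminium base plate 200 x 376 x 12 mm of the four clips, origin on the bench. Each clip has two cheeks 12 mm thick, 40 mm either side of its point along x (between them nothing stands above 25 mm), each with a steel wall on +y and a black sprung jaw on -y. The mouth, 35 mm wide at 80 mm above the bench, narrows to 14 mm at 60 mm, where the jaw's lip must be pushed aside
- bar (a joint): Swing of the steel retaining bar about its upright hinge, in rad: 0 = closed, the bar lying across all four clips with its end in the U-shaped catch; starts at 0 to 0.5, in the way of loading; at about 1.57 it lies beside the clips and clears them, stop at 1.9. Stays where it is left (light friction, under 1 N at the knob). Opening turns it anticlockwise seen from above
- bar_knob (a point): Centre of the upright black knob on the retaining bar, 18 mm in diameter, top 22 mm above this point, standing on the bar, whose top is 23 mm below; 200 mm from the hinge. The bar is 12 mm wide, 12 mm thick, 311 mm long, its underside 92 mm above the bench
- bar_hinge (a point): Hinge axis (upright) of the retaining bar, at the middle of the bar's thickness, on a post 26 mm wide at the -y end of the carrier; the catch is a post 108 mm tall at its +y end. y points along the bar to the knob. Level with the bar, 98 mm above the bench
- shutter (a joint): Slide of the safety shutter on the control unit, in m: 0 = covering the button, 0.070 = fully aside (the button is wholly clear from about 0.055). Stays where it is left; about 2 N of friction
- shutter_tab (a point): Centre of the shutter's upright black tab, 40 mm along x, 10 mm thick along y, 28 mm tall from 14 mm below this point to 14 mm above it. The shutter slides to +y of this point's own axes to uncover the button. It is a steel plate 78 x 58 mm under the tab, 100 mm above the bench at this point, on a grey control unit 130 x 160 x 60 mm
- button (a joint): Travel of the release button, in m: 0 = out, 0.008 = fully down, sprung, fully down at about 6 N
- button_top (a point): Centre of the round top of the release button, 34 mm in diameter, 80 mm above the bench, between two rails 80 mm apart; hidden under the shutter when that is at 0. x and y axes as of the shutter tab
- beaker1: Glass beaker 68 mm wide, 95 mm tall, bystander; origin under its foot, z up
- beaker2: Another such glass beaker, bystander
Not all that is in view belongs to the job. What is shaped like the part that bears inj3_mid but blue or yellow is not meant.

How it is judged:
By the outcome, as a careful person would: the job done as asked, in the order asked, and still so for the second after the job is handed in, with the robot touching nothing.
Of inj1, inj2, inj3, inj4 only 3 to 4 are there at a start; the rules pass over those that are not, and their reading is None.
At some moment in a run one of inj1, inj2, inj3, inj4 may be knocked a few centimetres aside while the robot is not near it.
Once in a run the grip may slacken for a moment while it holds something.
It also fails if it takes over 210 s, if anything falls off the work surface, if the arm or the gripper's body presses on something with over 40 N, if the wrist force passes 120 N, or if a joint passes its speed limit or range.

## Robot

A 6-joint arm with a two-finger parallel gripper is mounted at the origin on the work surface. World frame = base frame: x ahead of the robot, y to its left, z up, the work surface at z = 0. Lengths are in m, angles in rad, forces in N, time in s.
With the tool pointing down it reaches from about 0.35 to 0.8 m from the base axis. Payload 7.3 kg.
Tool frame: the origin (TCP) lies at the very end of the fingers, on their centre line; the grasp point (between the pads) lies 19 mm behind it (arm.grip_point_offset is the distance from the TCP to the grasp point, in m); z points along the fingers, y is the line along which they close (so a half turn about z gives the same grasp; the last joint's range is limited). The gripper opens to 85 mm and grips with 20 to 120 N. Pads are 22 mm wide; open, the fingers measure 114 mm over their backs; the gripper's body (76 mm by 85 mm) begins 54 mm behind the grasp point. The pads swing forward as they close: fully open they stand 13 mm farther back than shut.
Start: joints at [-1.481, 0.342, 1.524, -0, 1.275, -0.146], TCP at [0.123, -0.51, 0.231] pointing down, gripper open.
Joint ranges: [-2.53, 2.53], [-0.77, 2.02], [0.04, 2.7], [-1, 4.14], [0.28, 2.66], [-3.11, 3.11]. Speed limits (rad/s): [2.57, 2.57, 3.14, 3.14, 3.14, 3.14].

## Interface

Orientations are given as a 3x3 rotation matrix whose columns are the frame's x, y, z axes.
In Python, from plant import arm gives the robot as it stands. The module is installed in compiled form; this text tells all that it offers.
- The arm moves only by the tool move_arm, never from a script. Its argument "series" is text: rows parted by semicolons, each of 7 numbers parted by spaces: the closure in counts, from 0 (fully open) to 255 (shut), then the shift along the tool's x, y, z in cm, then the turn, a rotation vector about the tool's x, y, z in rad. In form: claw tx ty tz wx wy wz; .... A call has 1 to 20 rows; each row shifts and turns the commanded pose from where the row before left it, along the tool's axes as they then stand; what a row does not reach is not made up. A row lasts 1/12 s, in which the tool goes at most 41.7 mm and 7.16 degrees, less where a joint would pass 70% of its speed; a pose out of reach is approached as far as the arm can. A call is refused whole if a number of a shift passes 4.17 or a number of a turn 0.125, either way. A call with a gripper value outside its range is refused whole. The fingers move at their own pace and stop on an object; the grip force is fixed at half the most. Time passes only in rows, so rows that do not move let the fingers close. It gives the time, the measured TCP pose, the force, the opening and the grip force at its end, in the units of the state.
- arm.get_state(): the state, without advancing time (a new reading comes with each control period).
- arm.camera(name): name is "side" or "top"; returns (picture, depth): 400x640x3 uint8, red, green, blue; 400x640 float32, m along the optical axis (not along the pixel's ray), 0 where there is no reading.
- arm.calibration(name): a dict with "vfov" (degrees; the focal length in pixels is half the picture's height over the tangent of half this angle, whatever the lens; pixels are square), "cx", "cy" (the principal point, pixels), "R" (3x3) and "t" (3): a world point X has camera coordinates R X + t. Camera axes: x right, y down, z forward; pixel columns grow to the right and rows downward; lengths in m; the calibration is good to about 2 mm. A picture is of the moment at which its call begins. calibration takes no time and is no camera call.
- arm.finish_job(): hands the job in; it is judged then, once.
The state is a dict: "time_s": time; "joint_positions": joint angles; "joint_vel": joint speeds; "tau": joint torques, N m; "ee_pos": TCP position; "eef_rot": TCP orientation; "contact_force": force on the tool from outside, world axes, zero at the start; "torque": the same for the moment, N m; "gripper_width": finger opening in m; "gripper_force": force on a finger pad.
Only numpy, scipy, OpenCV 4.12 (cv2) and the standard library are available. Lean on these libraries where they do the work, as an engineer would, in place of code of your own. Each camera call takes 0.05 s, during which the arm holds its last target. There are 200 camera calls.

## Working session

There is one attempt and no reset: what is moved stays moved. The work goes in short steps, Python scripts to look and compute and a tool call to move; the robot and the scene stay as the last step left them, time stands still between calls to the robot, and variables do not carry over. Pictures are saved under pics/ and viewed, at most 14 in all, crops included, and the job is handed in when it is done.

Besides the shell and the picture viewer there is one more tool, called as name(argument=value, ...) on one line, values as JSON. move_arm: Moves the arm, as the interface text tells. Its arguments: {"type":"object","properties":{"series":{"type":"string"}},"required":["series"]}

```bash
mkdir -p pics
cat > h.py <<'E'
import numpy as np, cv2
from plant import arm
def save(name,img): cv2.imwrite('pics/'+name+'.png',cv2.cvtColor(img,cv2.COLOR_RGB2BGR))
def cloud(cam):
    p,d=arm.camera(cam); c=arm.calibration(cam)
    f=200/np.tan(np.radians(c['vfov'])/2)
    v,u=np.mgrid[0:400,0:640]
    P=np.stack([(u-c['cx'])*d/f,(v-c['cy'])*d/f,d],-1)
    W=(P-np.array(c['t']))@np.array(c['R'])
    W[d==0]=np.nan
    return p,d,W
E
python3 - <<'E'
from h import *
for c in('top','side'):
    p,d,W=cloud(c); save(c+'0',p); np.savez(c+'0.npz',p=p,W=W)
    k=arm.calibration(c); print(c,k['vfov'],k['cx'],k['cy'],np.round(-np.array(k['R']).T@k['t'],3),np.round(k['R'],3).tolist(),(d==0).mean())
print(arm.get_state())
E
```

```text
top 57.123636679053256 316.332299434193 200.99411907362077 [ 0.461 -0.008  0.934] [[-0.03, -0.999, 0.02], [-0.998, 0.029, -0.056], [0.056, -0.022, -0.998]] 0.00387890625
side 45.03058637792496 318.3033229083191 200.83561058839138 [0.339 0.988 0.837] [[-0.988, -0.156, -0.024], [-0.073, 0.586, -0.807], [0.14, -0.795, -0.59]] 0.00380078125
{'time_s': 0.1, 'joint_positions': array([-1.48097990e+00,  3.42640174e-01,  1.52491947e+00, -1.09078525e-05,
        1.27539801e+00, -1.45998253e-01]), 'joint_vel': array([-6.97409434e-04, -1.13536098e-03, -2.71763419e-03, -3.43684178e-04,
       -3.04032761e-04,  1.64980748e-05]), 'tau': array([ 2.98767023e-03, -4.34446657e+01, -2.46490180e+01, -1.47248716e-04,
        4.71355190e-03,  2.83235016e-05]), 'ee_pos': array([ 0.1226455 , -0.51010704,  0.23070284]), 'eef_rot': array([[ 9.72323595e-01,  2.33638202e-01, -1.32828471e-04],
       [ 2.33638164e-01, -9.72322664e-01,  1.35856735e-03],
       [ 1.88261100e-04, -1.35200089e-03, -9.99999068e-01]]), 'contact_force': array([ 0.11832055,  0.39673804, -0.18146215]), 'torque': array([ 0.00911663, -0.0166774 , -0.02002801]), 'gripper_force': 0.0, 'gripper_width': 0.08554361746052833}
```

View pics/top0.png

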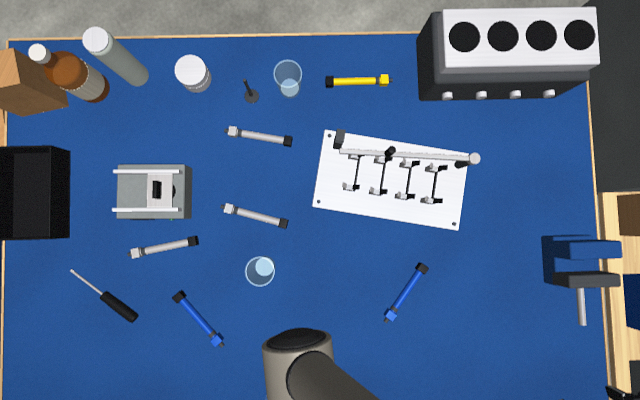

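View pics/side0.png

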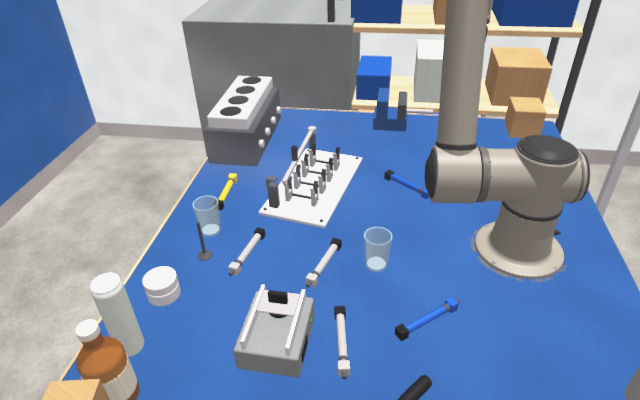

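Candidates for injectors in the top view:
- **Steel/grey:** (260,136), (256,215) and (165,247). These are the ones I want.
- **Blue:** (198,318) and (405,292). Decoys.
- **Yellow:** (358,81). Decoy.

The beakers are at (288,78) and (260,271). The carrier hinge is at (475,158), the catch at (340,138) and the knob at (390,153). The shutter tab is at (157,190).

```bash
cat >> h.py <<'E'
def proj(cam,X):
    c=arm.calibration(cam); f=200/np.tan(np.radians(c['vfov'])/2)
    q=np.array(c['R'])@X+c['t']; return f*q[0]/q[2]+c['cx'],f*q[1]/q[2]+c['cy']
def rect(P):
    return cv2.minAreaRect((P[:,:2]*1000).astype(np.float32))
def comps(p,W,zlo,zhi,m=None,minpx=40):
    M=(W[...,2]>zlo)&(W[...,2]<zhi)
    if m is not None: M&=m
    n,L,s,_=cv2.connectedComponentsWithStats(M.astype(np.uint8))
    return [(s[i],W[L==i]) for i in range(1,n) if s[i][4]>=minpx]
E
python3 - <<'E'
from h import *
z=np.load('top0.npz');p=z['p'];W=z['W']
tab=W[300:330,450:520,2]; print('bench z',np.nanmedian(tab),np.nanstd(tab))
hsv=cv2.cvtColor(p,cv2.COLOR_RGB2HSV)
notblue=~((hsv[...,0]>95)&(hsv[...,0]<130)&(hsv[...,1]>110))
m=np.zeros((400,640),bool)
# carrier plate
m[:]=False; m[115:245,300:500]=1
for s,P in comps(p,W,.007,.018,m&notblue,300): print('plate',s,rect(P))
for lo,hi in((.055,.09),(.092,.115),(.12,.16)):
    for s,P in comps(p,W,lo,hi,m,6): print(lo,s.tolist(),np.round(np.median(P,0),3),np.round(P.min(0),3),np.round(P.max(0),3))
m[:]=False; m[115:275,110:310]=1
for s,P in comps(p,W,.006,.04,m&notblue,60): print('inj',s.tolist(),rect(P),np.round(np.median(P,0),3))
m[:]=False; m[150:230,100:200]=1
for lo,hi in((.05,.07),(.07,.081),(.081,.093),(.095,.12)):
    for s,P in comps(p,W,lo,hi,m,15): print('unit',lo,s.tolist(),rect(P),np.round(np.median(P,0),3))
a=cv2.resize(p[120:240,300:490],None,fx=4,fy=4,interpolation=cv2.INTER_CUBIC)
b=cv2.resize(p[150:235,100:200],None,fx=3,fy=3,interpolation=cv2.INTER_CUBIC)
save('crop1',a);
z2=np.load('side0.npz');q=z2['p']
c=cv2.resize(q[110:230,250:370],None,fx=5,fy=5,interpolation=cv2.INTER_CUBIC);save('crop2',c)
E
```

```text
bench z 0.00019057486724889715 0.001641088067476633
plate [ 312  129  156  101 8213] ((562.6580200195312, -218.61834716796875), (375.62408447265625, 199.47206115722656), 78.88587951660156)
plate [ 341  132  128   23 1082] ((637.783203125, -257.486572265625), (323.857666015625, 39.498085021972656), 79.52178192138672)
0.055 [334, 140, 9, 6, 38] [ 0.644 -0.081  0.077] [ 0.642 -0.09   0.056] [ 0.652 -0.072  0.089]
0.055 [358, 155, 7, 2, 9] [ 0.615 -0.135  0.07 ] [ 0.613 -0.142  0.06 ] [ 0.617 -0.13   0.08 ]
0.055 [375, 156, 4, 4, 13] [ 0.608 -0.174  0.072] [ 0.606 -0.178  0.061] [ 0.612 -0.168  0.08 ]
0.055 [385, 156, 8, 6, 36] [ 0.605 -0.2    0.071] [ 0.6   -0.207  0.057] [ 0.613 -0.194  0.082]
0.055 [402, 157, 4, 8, 22] [ 0.599 -0.237  0.075] [ 0.593 -0.242  0.055] [ 0.607 -0.231  0.081]
0.055 [412, 160, 9, 6, 44] [ 0.594 -0.265  0.071] [ 0.589 -0.273  0.058] [ 0.601 -0.259  0.082]
0.055 [461, 161, 11, 5, 33] [ 0.589 -0.384  0.069] [ 0.584 -0.395  0.056] [ 0.597 -0.38   0.09 ]
0.055 [430, 162, 3, 7, 19] [ 0.586 -0.301  0.073] [ 0.58  -0.306  0.058] [ 0.592 -0.296  0.083]
0.055 [438, 16
[... 1912 characters left out ...]
 (42.230438232421875, 41.0589599609375), 29.1273136138916) [0.354 0.122 0.008]
unit 0.05 [116, 164, 71, 54, 1295] ((546.0718383789062, 363.783935546875), (160.0610809326172, 126.50975799560547), 88.30597686767578) [0.533 0.316 0.061]
unit 0.05 [117, 173, 30, 34, 989] ((548.6370239257812, 409.4975280761719), (72.25530242919922, 77.80006408691406), 88.83824920654297) [0.548 0.409 0.061]
unit 0.081 [112, 169, 68, 42, 1272] ((545.8051147460938, 365.2608337402344), (151.8473663330078, 94.82139587402344), 88.42512512207031) [0.543 0.338 0.087]
unit 0.095 [152, 180, 9, 18, 131] ((545.1809692382812, 332.81805419921875), (10.352763175964355, 39.249088287353516), 87.71369171142578) [0.545 0.33  0.113]
```

View pics/crop1.png

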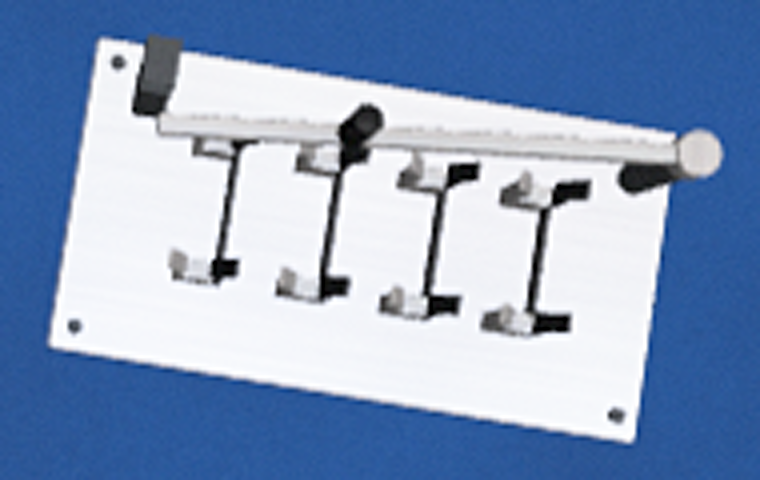

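The crop shows the bar nearly closed (about 0.1 rad), with its knob at top-image pixel (390,150), the hinge at (475,158) and the catch at (340,138). Next I'll refine the numbers.

```bash
cat >> h.py <<'E'
CC=np.array([.5627,-.2186]); CA=np.radians(78.886)-np.pi/2
CX=np.array([np.cos(CA),np.sin(CA)]); CY=np.array([-CX[1],CX[0]])
def tocar(P): d=P[...,:2]-CC; return np.stack([d@CX,d@CY],-1)
def fromcar(x,y): return CC+x*CX+y*CY
def need(x,y,z,yaw):
    s=arm.get_state(); R=s['eef_rot']; d=R.T@(np.array([x,y,z])-s['ee_pos'])*100
    y0=np.arctan2(R[1,0],R[0,0]); dy=(yaw-y0+np.pi/2)%np.pi-np.pi/2
    print('t',round(s['time_s'],1),'pos',np.round(s['ee_pos'],4),'yaw',round(y0,3),'j6',round(s['joint_positions'][5],2),'j1',round(s['joint_positions'][0],2),'| tool shift cm',np.round(d,2),'wz (mod pi)',round(-dy,3),'w',round(s['gripper_width'],4),'F',np.round(s['contact_force'],1))
def rods(cam='top',W=None,p=None):
    if W is None: p,_,W=cloud(cam)
    hsv=cv2.cvtColor(p,cv2.COLOR_RGB2HSV)
    nb=(hsv[...,1]<90)
    k=(W[...,0]>.3)&(W[...,0]<.78)&(W[...,1]>-.05)&(W[...,1]<.46)&~((W[...,1]>.26)&(W[...,0]>.455))
    for s,P in comps(p,W,.006,.04,k&nb,60):
        c,(a,b),t=rect(P)
        if a<b: a,b,t=b,a,t+90
        print('rod px',s[:4].tolist(),'c',np.round(np.array(c)/1000,4),'LxW',round(a),round(b),'yaw',round(np.radians(t),3))
E
python3 - <<'E'
from h import *
z=np.load('top0.npz');p=z['p'];W=z['W']
V=W.reshape(-1,3); V=V[~np.isnan(V[:,0])]; K=tocar(V)
def show(n,m):
    Q=K[m]; print(n,m.sum(),np.round(Q.min(0),3),np.round(Q.max(0),3),'mid',np.round((Q.min(0)+Q.max(0))/2,4),'mean',np.round(Q.mean(0),4),'world',np.round(fromcar(*Q.mean(0)),4))
inn=(abs(K[:,0])<.1)&(abs(K[:,1])<.21)
show('knob',inn&(V[:,2]>.143))
show('hinge',inn&(V[:,2]>.098)&(K[:,1]<-.155))
show('catch',inn&(V[:,2]>.104)&(K[:,1]>.14)&(K[:,0]>.05))
b=inn&(V[:,2]>.1)&(V[:,2]<.109)&(K[:,1]>-.14)&(K[:,1]<.13)
print('barline',np.polyfit(K[b,1],K[b,0],1))
t=inn&(V[:,2]>.077)&(V[:,2]<.087)&(abs(K[:,0]+.04)<.012)
print('cheek tops -x: y hist');h,e=np.histogram(K[t,1],np.arange(-.13,.14,.003)); print([(round(a*1000),int(n)) for a,n in zip(e,h) if n])
t=inn&(V[:,2]>.077)&(V[:,2]<.087)&(abs(K[:,0]-.04)<.012)
h,e=np.histogram(K[t,1],np.arange(-.13,.14,.003)); print([(round(a*1000),int(n)) for a,n in zip(e,h) if n])
s=np.load('side0.npz'); V2=s['W'].reshape(-1,3);V2=V2[~np.isnan(V2[:,0])];K2=tocar(V2)
t=(abs(K2[:,1])<.14)&(V2[:,2]>.077)&(V2[:,2]<.087)&(abs(K2[:,0]+.04)<.012)
h,e=np.histogram(K2[t,1],np.arange(-.13,.14,.003)); print('side',[(round(a*1000),int(n)) for a,n in zip(e,h) if n])
rods(W=W,p=p); need(.609,-.192,.2,1.48)
E
```

```text
knob 54 [0.036 0.028] [0.053 0.044] mid [0.0444 0.0363] mean [0.0441 0.0365] world [ 0.613  -0.1913]
hinge 90 [ 0.054 -0.175] [ 0.079 -0.155] mid [ 0.0665 -0.1652] mean [ 0.0663 -0.1643] world [ 0.5961 -0.3926]
catch 110 [0.053 0.14 ] [0.082 0.16 ] mid [0.0672 0.1499] mean [0.0668 0.1499] world [ 0.6571 -0.0844]
barline [-0.11107196  0.04810917]
cheek tops -x: y hist
[(-115, 3), (-112, 7), (-109, 5), (-76, 6), (-73, 3), (-49, 1), (-46, 7), (-43, 2), (-13, 1), (-10, 5), (-7, 2), (17, 3), (20, 6), (23, 2), (53, 1), (56, 6), (59, 3), (83, 4), (86, 7), (89, 4), (119, 1), (122, 7), (125, 3)]
[(-115, 5), (-112, 7), (-109, 2), (-76, 5), (-73, 4), (-49, 3), (-46, 6), (-43, 3), (-10, 4), (-7, 4), (17, 2), (20, 4), (23, 2), (26, 1), (56, 3), (59, 1), (83, 1), (86, 1), (89, 1)]
side [(-115, 3), (-112, 3), (-109, 3), (-106, 1), (-76, 2), (-73, 2), (-52, 2), (-49, 1), (-46, 2), (-43, 2), (-37, 1), (-13, 1), (-10, 2), (-7, 3), (17, 1), (20, 4), (23, 1), (26, 1), (56, 4), (59, 1), (80, 1), (83, 4), (86, 3), (89, 3), (119, 1), (122, 4), (128, 1)]
rod px [224, 126, 68, 20] c [0.6828 0.1155] LxW 171 24 yaw 1.375
rod px [312, 136, 14, 72] c [ 0.5871 -0.0366] LxW 181 33 yaw 3.1
rod px [220, 203, 68, 25] c [0.482  0.1298] LxW 171 23 yaw 1.265
rod px [127, 236, 71, 22] c [0.4094 0.3556] LxW 172 23 yaw 1.734
t 0.1 pos [ 0.1226 -0.5101  0.2307] yaw 0.236 j6 -0.15 j1 -1.48 | tool shift cm [ 54.72 -19.56   3.11] wz (mod pi) -1.244 w 0.0855 F [ 0.1  0.4 -0.2]
```

move_arm(series="150 2.74 -0.98 0 0 0 0;150 2.74 -0.98 0 0 0 0;150 2.74 -0.98 0 0 0 0;150 2.74 -0.98 0 0 0 0;150 2.74 -0.98 0 0 0 0;150 2.74 -0.98 0 0 0 0;150 2.74 -0.98 0 0 0 0;150 2.74 -0.98 0 0 0 0;150 2.74 -0.98 0 0 0 0;150 2.74 -0.98 0 0 0 0;150 2.74 -0.98 0 0 0 0;150 2.74 -0.98 0 0 0 0;150 2.74 -0.98 0 0 0 0;150 2.74 -0.98 0 0 0 0;150 2.74 -0.98 0 0 0 0;150 2.74 -0.98 0 0 0 0;150 2.74 -0.98 0 0 0 0;150 2.74 -0.98 0 0 0 0;150 2.74 -0.98 0 0 0 0;150 2.74 -0.98 0 0 0 0")

```text
time_s: 1.77
ee_pos: [0.6106, -0.1907, 0.2307]
eef_rot: [[0.972, 0.234, -0.001], [0.234, -0.972, 0.0], [-0.001, -0.001, -1.0]]
contact_force: [0.7, -1.5, 1.2]
gripper_width: 0.0348
gripper_force: 0.0
```

move_arm(series="150 0 0 0 0 0 -0.12;150 0 0 0 0 0 -0.12;150 0 0 0 0 0 -0.12;150 0 0 0 0 0 -0.12;150 0 0 0 0 0 -0.12;150 0 0 0 0 0 -0.12;150 0 0 0 0 0 -0.12;150 0 0 0 0 0 -0.12;150 0 0 0 0 0 -0.12;150 0 0 0 0 0 -0.12;150 0 0 0 0 0 0;150 0 0 0 0 0 0")

```text
time_s: 2.77
ee_pos: [0.6096, -0.1918, 0.2309]
eef_rot: [[0.138, 0.99, -0.001], [0.99, -0.138, 0.0], [0.0, -0.001, -1.0]]
contact_force: [-0.3, -0.9, 0.3]
gripper_width: 0.035
gripper_force: 0.0
```

Run:
```python
from h import *
need(.613,-.191,.11,1.487)
```

```text
t 2.8 pos [ 0.6096 -0.1918  0.2309] yaw 1.432 j6 -0.29 j1 -0.42 | tool shift cm [ 0.13  0.34 12.09] wz (mod pi) -0.055 w 0.035 F [-0.3 -0.9  0.3]
```

move_arm(series="150 0.13 0.34 2 0 0 -0.055;150 0 0 2 0 0 0;150 0 0 2 0 0 0;150 0 0 2 0 0 0;150 0 0 2 0 0 0;150 0 0 1 0 0 0;150 0 0 1 0 0 0;150 0 0 0 0 0 0;150 0 0 0 0 0 0")

```text
time_s: 3.52
ee_pos: [0.6135, -0.1912, 0.1115]
eef_rot: [[0.081, 0.997, 0.0], [0.997, -0.081, -0.0], [-0.0, 0.0, -1.0]]
contact_force: [-0.6, -1.0, 1.0]
gripper_width: 0.0353
gripper_force: 0.0
```

Run:
```python
from h import *
need(.613,-.191,.11,1.487)
p,_,_=cloud('side'); save('knob',cv2.resize(p[90:230,220:400],None,fx=4,fy=4))
```

```text
t 3.5 pos [ 0.6135 -0.1912  0.1115] yaw 1.49 j6 -0.34 j1 -0.42 | tool shift cm [ 0.01 -0.05  0.15] wz (mod pi) 0.003 w 0.0353 F [-0.6 -1.   1. ]
```

View pics/knob.png

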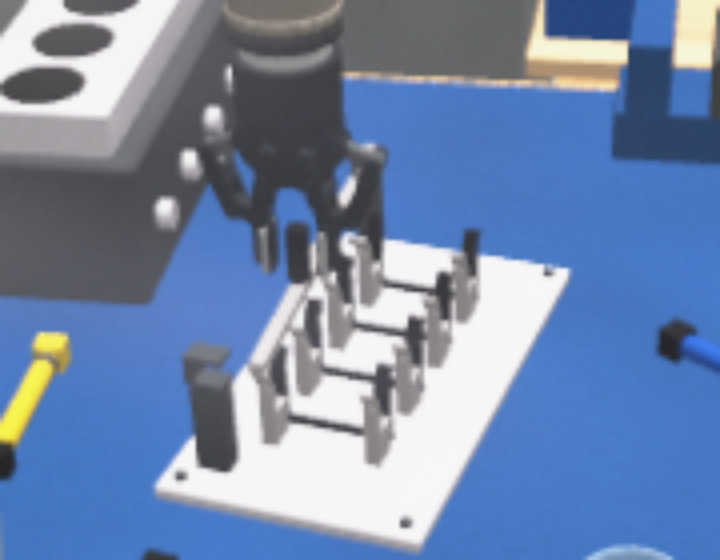

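The knob, at crop pixel (298,250), stands between the open fingers. Next I'll swing the bar open along its arc.

move_arm(series="150 -0.1 -2 0 0 0 -0.1;150 -0.1 -2 0 0 0 -0.1;150 -0.1 -2 0 0 0 -0.1;150 -0.1 -2 0 0 0 -0.1;150 -0.1 -2 0 0 0 -0.1;150 -0.1 -2 0 0 0 -0.1;150 -0.1 -2 0 0 0 -0.1;150 -0.1 -2 0 0 0 -0.1;150 -0.1 -2 0 0 0 -0.1;150 -0.1 -2 0 0 0 -0.1;150 -0.1 -2 0 0 0 -0.1;150 -0.1 -2 0 0 0 -0.1;150 -0.1 -2 0 0 0 -0.1;150 -0.1 -2 0 0 0 -0.1;150 -0.1 -2 0 0 0 -0.1;150 -0.1 -2 0 0 0 -0.1;150 0 0 0 0 0 0;150 0 0 0 0 0 0;150 0 0.5 0 0 0 0;150 0 0.3 0 0 0 0")

```text
time_s: 5.23
ee_pos: [0.3978, -0.3714, 0.1117]
eef_rot: [[-0.999, 0.052, 0.0], [0.052, 0.999, -0.0], [-0.0, -0.0, -1.0]]
contact_force: [-1.0, -0.8, -0.2]
gripper_width: 0.0355
gripper_force: 0.4
```

Run:
```python
from h import *
need(.6816,.1096,.2,1.375)
p,d,W=cloud('side'); save('bar_open',p)
V=W.reshape(-1,3);V=V[~np.isnan(V[:,0])];K=tocar(V)
b=(V[:,2]>.1)&(V[:,2]<.109)&(K[:,0]>-.26)&(K[:,0]<.04)&(abs(K[:,1]+.165)<.09)
f=np.polyfit(K[b,0],K[b,1],1);print('bar line y=',f,'n',b.sum(), 'angle',np.pi/2-np.arctan(-f[0]) if 0 else np.pi/2+np.arctan(f[0]))
```

```text
t 5.2 pos [ 0.3978 -0.3714  0.1117] yaw 3.09 j6 -2.41 j1 -0.89 | tool shift cm [-25.85  49.5   -8.83] wz (mod pi) -1.427 w 0.0355 F [-1.  -0.8 -0.2]
bar line y= [ 0.13673147 -0.16937703] n 250 angle 1.706685145649062
```

View pics/bar_open.png

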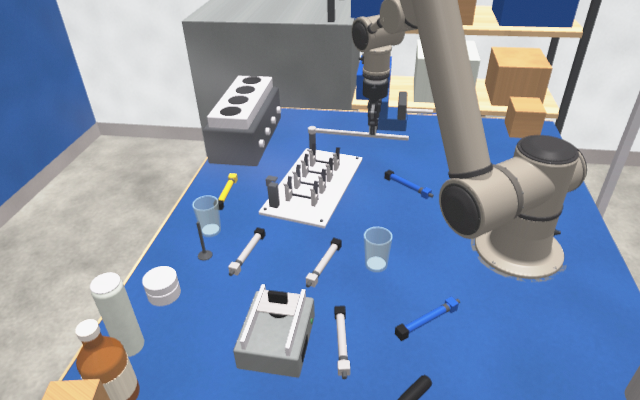

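The bar now stands beside the clips at about 1.71 rad, from (312,130) to (405,137). The three grey rods are still at (247,250), (325,260) and (342,340). Going for the first injector.

move_arm(series="150 0 0 -2.5 0 0 0;150 0 0 -2.5 0 0 0;150 0 0 -2.5 0 0 0;150 0 0 -2.5 0 0 0.1;150 0 0 0 0 0 0.12;150 0 0 0 0 0 0.12;150 0 0 0 0 0 0.12;150 0 0 0 0 0 0.12;150 0 0 0 0 0 0.12;150 0 0 0 0 0 0.12;150 0 0 0 0 0 0.12;150 0 0 0 0 0 0.12;150 0 0 0 0 0 0.12;150 0 0 0 0 0 0.12;150 0 0 0 0 0 0.12;150 0 0 0 0 0 0.12;150 0 0 0 0 0 0.12;150 0 0 0 0 0 0.055;150 0 0 0 0 0 0")

```text
time_s: 6.87
ee_pos: [0.3979, -0.3715, 0.2114]
eef_rot: [[0.195, 0.981, -0.0], [0.981, -0.195, 0.0], [0.0, -0.0, -1.0]]
contact_force: [-0.3, -0.0, 0.3]
gripper_width: 0.0352
gripper_force: 0.0
```

Run:
```python
from h import *
rods()
need(.6816,.1096,.2,1.375)
```

```text
rod px [224, 126, 68, 20] c [0.6826 0.1155] LxW 171 24 yaw 1.377
rod px [312, 136, 14, 72] c [ 0.5874 -0.0365] LxW 181 33 yaw 3.1
rod px [220, 203, 68, 25] c [0.4821 0.1299] LxW 171 23 yaw 1.266
rod px [127, 236, 71, 22] c [0.4097 0.3552] LxW 172 23 yaw 1.737
t 6.9 pos [ 0.3978 -0.3716  0.2114] yaw 1.378 j6 -0.7 j1 -0.89 | tool shift cm [52.67 18.61  1.15] wz (mod pi) 0.003 w 0.0353 F [-0.5 -0.3  0.2]
```

move_arm(series="80 2.63 0.93 0 0 0 0;80 2.63 0.93 0 0 0 0;80 2.63 0.93 0 0 0 0;80 2.63 0.93 0 0 0 0;80 2.63 0.93 0 0 0 0;80 2.63 0.93 0 0 0 0;80 2.63 0.93 0 0 0 0;80 2.63 0.93 0 0 0 0;80 2.63 0.93 0 0 0 0;80 2.63 0.93 0 0 0 0;80 2.63 0.93 0 0 0 0;80 2.63 0.93 0 0 0 0;80 2.63 0.93 0 0 0 0;80 2.63 0.93 0 0 0 0;80 2.63 0.93 0 0 0 0;80 2.63 0.93 0 0 0 0;80 2.63 0.93 0 0 0 0;80 2.63 0.93 0 0 0 0;80 2.63 0.93 0 0 0 0;80 2.63 0.93 0 0 0 0")

```text
time_s: 8.58
ee_pos: [0.6821, 0.1093, 0.2113]
eef_rot: [[0.191, 0.982, -0.0], [0.982, -0.191, -0.0], [-0.0, -0.0, -1.0]]
contact_force: [1.1, -0.9, 0.4]
gripper_width: 0.0583
gripper_force: 0.0
```

Run:
```python
from h import *
rods()
rods('side')
need(.6816,.1096,.004,1.376)
```

```text
rod px [261, 133, 31, 13] c [0.6708 0.0697] LxW 77 21 yaw 1.415
rod px [312, 136, 14, 72] c [ 0.5874 -0.0357] LxW 181 33 yaw 3.111
rod px [254, 212, 34, 16] c [0.4689 0.0892] LxW 85 21 yaw 1.297
rod px [127, 247, 15, 11] c [0.3984 0.4224] LxW 38 23 yaw 1.737
rod px [255, 265, 18, 11] c [0.3426 0.1098] LxW 44 22 yaw 1.416
rod px [270, 213, 59, 14] c [ 0.5778 -0.0318] LxW 166 36 yaw 3.141
rod px [228, 228, 36, 48] c [0.681  0.1166] LxW 171 27 yaw 1.347
rod px [306, 238, 35, 49] c [0.4815 0.1312] LxW 171 26 yaw 1.259
rod px [366, 257, 21, 14] c [0.3539 0.1288] LxW 49 20 yaw 0.01
rod px [335, 306, 15, 73] c [0.4094 0.3577] LxW 171 22 yaw 1.741
t 8.7 pos [0.6825 0.1119 0.2104] yaw 1.382 j6 0.24 j1 0.05 | tool shift cm [-0.27 -0.04 20.64] wz (mod pi) 0.006 w 0.0588 F [-0.6  0.5  0.4]
```

move_arm(series="80 -0.27 0 2.5 0 0 0;80 0 0 2.5 0 0 0;80 0 0 2.5 0 0 0;80 0 0 2.5 0 0 0;80 0 0 2.5 0 0 0;80 0 0 2.5 0 0 0;80 0 0 2.5 0 0 0;80 0 0 1.5 0 0 0;80 0 0 1 0 0 0;80 0 0 0.6 0 0 0;80 0 0 0 0 0 0;255 0 0 0 0 0 0;255 0 0 0 0 0 0;255 0 0 0 0 0 0;255 0 0 0 0 0 0;255 0 0 0 0 0 0;255 0 0 0 0 0 0;255 0 0 0 0 0 0;255 0 0 0 0 0 0;255 0 0 0 0 0 0")

```text
time_s: 10.35
ee_pos: [0.6823, 0.1048, 0.0069]
eef_rot: [[0.194, 0.981, 0.002], [0.981, -0.194, -0.0], [0.0, 0.002, -1.0]]
contact_force: [-0.5, -0.3, 5.6]
gripper_width: 0.0155
gripper_force: 59.0
```

move_arm(series="255 0 0 -1 0 0 0;255 0 0 -1 0 0 0;255 0 0 -1 0 0 0;255 0 0 -1 0 0 0;255 0 0 0 0 0 0;255 0 0 0 0 0 0")

```text
time_s: 10.85
ee_pos: [0.682, 0.1048, 0.0465]
eef_rot: [[0.194, 0.981, 0.002], [0.981, -0.194, -0.0], [0.0, 0.002, -1.0]]
contact_force: [-0.5, 0.4, -1.2]
gripper_width: 0.0153
gripper_force: 58.7
```

Run:
```python
from h import *
p,d,W=cloud('side'); save('lift1',cv2.resize(p[170:290,190:310],None,fx=5,fy=5,interpolation=cv2.INTER_CUBIC))
need(.6816,.1096,.004,1.376)
rods('side',W,p)
```

```text
t 10.9 pos [0.6815 0.1048 0.0455] yaw 1.376 j6 0.24 j1 0.04 | tool shift cm [ 0.48 -0.08  4.15] wz (mod pi) -0.0 w 0.0154 F [ 0.1 -1.2 -1.5]
rod px [268, 212, 62, 15] c [ 0.5793 -0.0335] LxW 174 33 yaw 3.136
rod px [306, 238, 35, 49] c [0.4826 0.1316] LxW 168 24 yaw 1.275
rod px [366, 257, 21, 15] c [0.3537 0.1289] LxW 49 19 yaw 0.036
rod px [335, 306, 15, 73] c [0.4096 0.3567] LxW 171 22 yaw 1.741
```

View pics/lift1.png

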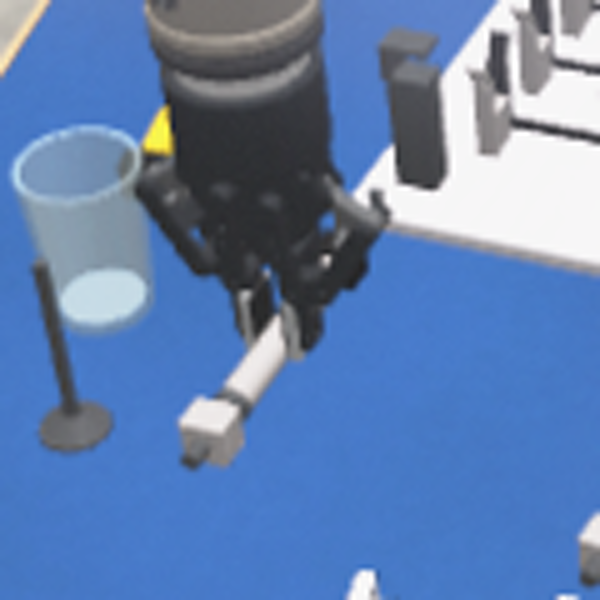

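The injector is lifted between the pads. Its steel block is at crop pixel (212,432). I'll check how it sits: tilt, height, and position along the rod.

```bash
cat >> h.py <<'E'
def held(cams=('side','top')):
    for c in cams:
        p,d,W=cloud(c); s=arm.get_state(); V=W.reshape(-1,3); C=p.reshape(-1,3).astype(int)
        Q=(V-s['ee_pos'])@s['eef_rot']; k=(abs(Q[:,1])<.02)&(abs(Q[:,0])<.11)&(abs(Q[:,0])>.02)&(Q[:,2]>-.04)&(Q[:,2]<.012)&(V[:,2]>.006+.012*(V[:,2]<.05)*0)
        q=Q[k]; cc=C[k].sum(1); o=[]
        for a in np.arange(-.1,.1,.01):
            m=(q[:,0]>=a)&(q[:,0]<a+.01)
            if m.sum()>2: o.append((round(a*1000+5),int(m.sum()),round(1000*np.percentile(q[m,2],10),1),round(1000*np.median(q[m,1]),1),int(np.median(cc[m]))))
        print(c,'x mm,n,z top(tool),ymed,bright',o, 'xrange',np.round(1000*np.percentile(q[:,0],[1,99]),1))
E
python3 - <<'E'
from h import *
held()
E
```

```text
side x mm,n,z top(tool),ymed,bright [(-75, 5, np.float64(-17.6), np.float64(-12.5), 217), (-65, 15, np.float64(-21.5), np.float64(0.2), 166), (-55, 11, np.float64(-18.7), np.float64(-1.8), 148), (25, 26, np.float64(-17.3), np.float64(-5.9), 673), (35, 22, np.float64(-17.1), np.float64(-4.3), 669), (45, 20, np.float64(-16.6), np.float64(-6.7), 665), (55, 27, np.float64(-17.0), np.float64(-3.9), 360), (65, 27, np.float64(-20.2), np.float64(-7.4), 582), (75, 40, np.float64(-19.3), np.float64(-8.3), 689), (85, 64, np.float64(-18.6), np.float64(-3.7), 393), (95, 15, np.float64(-13.3), np.float64(-0.8), 288)] xrange [-71.2  95.4]
top x mm,n,z top(tool),ymed,bright [(-75, 34, np.float64(-19.7), np.float64(-0.9), 130), (-65, 48, np.float64(-18.8), np.float64(-2.8), 130), (-55, 35, np.float64(-19.5), np.float64(-2.1), 239), (-45, 31, np.float64(-16.6), np.float64(-2.4), 563), (-35, 16, np.float64(-15.6), np.float64(-3.7), 485), (45, 5, np.float64(-11.5), np.float64(-8.5), 335), (55, 19, np.float64(-15.4), np.float64(-5.6), 226), (65, 39, np.float64(-20.1), np.float64(-4.6), 497), (75, 47, np.float64(-20.7), np.float64(-2.5), 619), (85, 25, np.float64(-19.1), np.float64(-1.5), 398), (95, 9, np.float64(-12.8), np.float64(-0.0), 252)] xrange [-75.6  93.8]
```

move_arm(series="255 0 0 -2.5 0 0 0;255 0 0 -2.5 0 0 0;255 0 0 -2.5 0 0 0;255 0 0 -2.5 0 0 0;255 0 0 -2.5 0 0 0;255 0 0 -2.5 0 0 0.07;255 0 0 0 0 0 0.1;255 0 0 0 0 0 0.1;255 0 0 0 0 0 0.1;255 0 0 0 0 0 0.1;255 0 0 0 0 0 0.1;255 0 0 0 0 0 0.1;255 0 0 0 0 0 0.1;255 0 0 0 0 0 0.1;255 0 0 0 0 0 0.1;255 0 0 0 0 0 0.1;255 0 0 0 0 0 0.1;255 0 0 0 0 0 0.1;255 0 0 0 0 0 0.1;255 0 0 0 0 0 0.1")

```text
time_s: 12.67
ee_pos: [0.6811, 0.1047, 0.1943]
eef_rot: [[0.995, -0.099, -0.002], [-0.099, -0.995, -0.0], [-0.002, 0.0, -1.0]]
contact_force: [0.0, 0.8, -2.1]
gripper_width: 0.0154
gripper_force: 61.2
```

Run:
```python
from h import *
print(fromcar(0,.106)); need(.5803,-.114,.11,-.194)
```

```text
[ 0.58313274 -0.11458797]
t 12.7 pos [0.6811 0.1047 0.1943] yaw -0.099 j6 1.71 j1 0.04 | tool shift cm [-7.85 22.76  8.45] wz (mod pi) 0.095 w 0.0154 F [ 0.   0.8 -2.1]
```

move_arm(series="255 -0.79 2.28 0 0 0 0;255 -0.79 2.28 0 0 0 0;255 -0.79 2.28 0 0 0 0;255 -0.79 2.28 0 0 0 0;255 -0.79 2.28 0 0 0 0;255 -0.79 2.28 0 0 0 0;255 -0.79 2.28 0 0 0 0;255 -0.79 2.28 0 0 0 0;255 -0.79 2.28 0 0 0 0;255 -0.79 2.28 0 0 0 0;255 0 0 1 0 0 0.09;255 0 0 1 0 0 0;255 0 0 1 0 0 0;255 0 0 1 0 0 0;255 0 0 1 0 0 0;255 0 0 0 0 0 0;255 0 0 0 0 0 0")

```text
time_s: 14.08
ee_pos: [0.5811, -0.1141, 0.1443]
eef_rot: [[0.983, -0.182, -0.002], [-0.182, -0.983, 0.001], [-0.002, -0.0, -1.0]]
contact_force: [0.5, -0.5, -1.0]
gripper_width: 0.0155
gripper_force: 61.4
```

Run:
```python
from h import *
need(.5803,-.114,.11,-.194); held()
```

```text
t 14.1 pos [ 0.5811 -0.1141  0.1443] yaw -0.183 j6 1.43 j1 -0.32 | tool shift cm [-0.08  0.01  3.43] wz (mod pi) 0.011 w 0.0155 F [ 0.5 -0.5 -1. ]
side x mm,n,z top(tool),ymed,bright [(-75, 48, np.float64(-17.7), np.float64(-6.7), 194), (-65, 44, np.float64(-18.5), np.float64(-10.2), 197), (-55, 21, np.float64(-15.3), np.float64(-7.9), 450), (-45, 25, np.float64(-15.1), np.float64(-6.9), 590), (-35, 21, np.float64(-14.0), np.float64(-5.7), 640), (-25, 25, np.float64(-13.9), np.float64(-5.2), 624), (25, 21, np.float64(-14.3), np.float64(-6.5), 594), (35, 25, np.float64(-14.8), np.float64(-5.7), 588), (45, 22, np.float64(-15.9), np.float64(-6.9), 520), (55, 22, np.float64(-14.2), np.float64(-5.4), 365), (65, 44, np.float64(-17.9), np.float64(-9.0), 446), (75, 36, np.float64(-17.2), np.float64(-10.5), 472), (85, 13, np.float64(-16.2), np.float64(-6.2), 411), (95, 4, np.float64(-9.7), np.float64(-3.5), 336)] xrange [-78.1  90.3]
top x mm,n,z top(tool),ymed,bright [(-75, 12, np.float64(-18.4), np.float64(1.6), 189), (-65, 58, np.float64(-18.4), np.float64(-2.3), 174), (-55, 41, np.float64(-17.4), np.float64(-2.1), 514), (-45, 39, np.float64(-14.5), np.float64(-2.2), 588), (-35, 42, np.float64(-15.4), np.float64(-2.3), 586), (-25, 35, np.float64(-15.5), np.float64(-1.9), 578)] xrange [-71.9 -21.4]
```

move_arm(series="255 -0.08 0.15 1.5 0 0 0.011;255 0 0 1.5 0 0 0;255 0 0 1.5 0 0 0;255 0 0 1.5 0 0 0;255 0 0 1 0 0 0;255 0 0 0.6 0 0 0;255 0 0 0 0 0 0;255 0 0 0 0 0 0")

```text
time_s: 14.85
ee_pos: [0.5807, -0.1162, 0.0697]
eef_rot: [[0.981, -0.194, 0.001], [-0.194, -0.981, -0.0], [0.001, 0.0, -1.0]]
contact_force: [0.2, -0.5, -1.6]
gripper_width: 0.0155
gripper_force: 61.4
```

move_arm(series="255 0 0 0.4 0 0 0;255 0 0 0.4 0 0 0;255 0 0 0.4 0 0 0;255 0 0 0.4 0 0 0;255 0 0 0.4 0 0 0;255 0 0 0 0 0 0")

```text
time_s: 15.35
ee_pos: [0.5801, -0.1164, 0.0485]
eef_rot: [[0.981, -0.194, -0.0], [-0.194, -0.981, -0.0], [-0.0, 0.0, -1.0]]
contact_force: [2.1, -2.2, -3.1]
gripper_width: 0.0154
gripper_force: 61.5
```

Run:
```python
from h import *
need(.5803,-.114,.0425,-.194); held(('side',))
```

```text
t 15.3 pos [ 0.5801 -0.1164  0.0485] yaw -0.195 j6 1.44 j1 -0.33 | tool shift cm [-0.03 -0.23  0.6 ] wz (mod pi) -0.001 w 0.0154 F [ 2.1 -2.2 -3.1]
side x mm,n,z top(tool),ymed,bright [(-75, 44, np.float64(-18.7), np.float64(-7.5), 212), (-65, 38, np.float64(-19.9), np.float64(-9.2), 206), (-55, 23, np.float64(-17.4), np.float64(-8.0), 422), (-45, 48, np.float64(-25.1), np.float64(-5.6), 447), (-35, 60, np.float64(-28.9), np.float64(-10.3), 401), (-25, 14, np.float64(-14.3), np.float64(-6.8), 561), (25, 19, np.float64(-16.0), np.float64(-5.6), 599), (35, 49, np.float64(-19.7), np.float64(-5.6), 451), (45, 48, np.float64(-25.3), np.float64(-10.5), 403), (55, 14, np.float64(-14.3), np.float64(-7.3), 349), (65, 36, np.float64(-19.1), np.float64(-8.0), 548), (75, 9, np.float64(-20.0), np.float64(2.8), 673), (85, 4, np.float64(-19.1), np.float64(2.5), 541)] xrange [-77.4  78.3]
```

move_arm(series="255 0 0 0.3 0 0 0;255 0 0 0.3 0 0 0;255 0 0 0 0 0 0")

```text
time_s: 15.65
ee_pos: [0.5803, -0.1164, 0.0447]
eef_rot: [[0.981, -0.194, 0.0], [-0.194, -0.981, -0.001], [0.0, 0.001, -1.0]]
contact_force: [-4.9, -0.7, 11.9]
gripper_width: 0.0156
gripper_force: 63.0
```

move_arm(series="255 0 0 0.2 0 0 0;255 0 0 0 0 0 0")

```text
time_s: 15.82
ee_pos: [0.5803, -0.1164, 0.0445]
eef_rot: [[0.981, -0.194, 0.001], [-0.194, -0.981, -0.001], [0.001, 0.001, -1.0]]
contact_force: [-8.7, 0.9, 23.0]
gripper_width: 0.0154
gripper_force: 64.5
```

move_arm(series="255 0 0 -0.3 0 0 0;120 0 0 0 0 0 0;120 0 0 0 0 0 0;120 0 0 0 0 0 0;120 0 0 0 0 0 0;120 0 0 0 0 0 0;120 0 0 -1 0 0 0;120 0 0 -2 0 0 0;120 0 0 -2.5 0 0 0;120 0 0 -2.5 0 0 0;120 0 0 -2.5 0 0 0;120 0 0 -2.5 0 0 0;120 0 0 -2.5 0 0 0;120 0 0 0 0 0 0")

```text
time_s: 16.98
ee_pos: [0.5827, -0.1168, 0.2056]
eef_rot: [[0.981, -0.194, 0.01], [-0.194, -0.981, -0.003], [0.01, 0.001, -1.0]]
contact_force: [0.3, -0.2, 0.4]
gripper_width: 0.0454
gripper_force: 0.0
```

```bash
cat >> h.py <<'E'
def seated():
    for c in('top','side'):
        p,d,W=cloud(c); V=W.reshape(-1,3); K=tocar(V)
        for i,y in enumerate((-.092,-.026,.04,.106)):
            o=[]
            for lo,hi in((-.082,-.063),(-.03,.03),(.063,.08)):
                m=(K[:,0]>lo)&(K[:,0]<hi)&(abs(K[:,1]-y)<.016)&(V[:,2]>.03)&(V[:,2]<.09)
                o.append((int(m.sum()),round(1000*np.percentile(V[m,2],80),1),round(1000*np.median(K[m,1])-1000*y,1)) if m.sum()>4 else None)
            m=(abs(K[:,1]-y)<.008)&(V[:,2]>.04)&(V[:,2]<.068)
            print(c,'clip',i+1,'(n,ztop,dy)',o,'xr',np.round(1000*np.percentile(K[m,0],[1,99])) if m.sum()>5 else None)
E
python3 - <<'E'
from h import *
seated(); rods(); need(.4803,.1242,.15,1.265)
E
```

```text
top clip 1 (n,ztop,dy) [None, None, None] xr None
top clip 2 (n,ztop,dy) [None, None, None] xr [-45. 326.]
top clip 3 (n,ztop,dy) [None, None, None] xr [-46. -34.]
top clip 4 (n,ztop,dy) [(80, np.float64(63.3), np.float64(-0.6)), (154, np.float64(59.6), np.float64(-0.5)), None] xr [-79.  20.]
side clip 1 (n,ztop,dy) [None, None, None] xr [-46. 226.]
side clip 2 (n,ztop,dy) [None, None, None] xr [-45. 344.]
side clip 3 (n,ztop,dy) [None, None, None] xr [-46.  44.]
side clip 4 (n,ztop,dy) [(83, np.float64(63.0), np.float64(5.8)), (123, np.float64(59.5), np.float64(4.0)), (21, np.float64(63.8), np.float64(-4.1))] xr [-80.  75.]
rod px [312, 136, 13, 71] c [ 0.5875 -0.0422] LxW 180 20 yaw 2.951
rod px [220, 215, 68, 25] c [0.4528 0.131 ] LxW 170 23 yaw 1.271
rod px [127, 236, 71, 22] c [0.4096 0.3557] LxW 172 23 yaw 1.738
rod px [255, 258, 18, 18] c [0.3521 0.1127] LxW 48 35 yaw 0.462
t 17.1 pos [ 0.58   -0.116   0.1994] yaw -0.195 j6 1.44 j1 -0.33 | tool shift cm [-14.44 -21.63   4.94] wz (mod pi) -1.46 w 0.0453 F [ 0.2 -0.3 -0.1]
```

Injector 1 is seated in clip 4 (body top 59.6 mm). The second rod has been knocked about 3 cm aside, so I'm re-targeting it.

Run:
```python
from h import *
need(.451,.1253,.15,1.271)
```

```text
t 17.1 pos [ 0.58   -0.116   0.1994] yaw -0.195 j6 1.44 j1 -0.33 | tool shift cm [-17.34 -21.17   4.94] wz (mod pi) -1.466 w 0.0453 F [ 0.2 -0.3 -0.1]
```

move_arm(series="120 -1.73 -2.12 0 0 0 0;120 -1.73 -2.12 0 0 0 0;120 -1.73 -2.12 0 0 0 0;120 -1.73 -2.12 0 0 0 0;120 -1.73 -2.12 0 0 0 0;120 -1.73 -2.12 0 0 0 0;120 -1.73 -2.12 0 0 0 0;120 -1.73 -2.12 0 0 0 0;120 -1.73 -2.12 0 0 0 0;120 -1.73 -2.12 0 0 0 0;120 0 0 0 0 0 -0.12;120 0 0 0 0 0 -0.12;120 0 0 0 0 0 -0.12;120 0 0 0 0 0 -0.12;120 0 0 0 0 0 -0.12;120 0 0 0 0 0 -0.12;120 0 0 0 0 0 -0.12;120 0 0 0 0 0 -0.12;120 0 0 0 0 0 -0.12;120 0 0 0 0 0 -0.12")

```text
time_s: 18.8
ee_pos: [0.4508, 0.1253, 0.1979]
eef_rot: [[0.531, 0.847, -0.003], [0.847, -0.531, -0.0], [-0.002, -0.002, -1.0]]
contact_force: [-0.6, 0.5, 0.0]
gripper_width: 0.0452
gripper_force: 0.0
```

move_arm(series="120 0 0 1 0 0 -0.12;120 0 0 1 0 0 -0.12;120 0 0 1 0 0 0;120 0 0 0 0 0 0;120 0 0 0 0 0 0")

```text
time_s: 19.22
ee_pos: [0.4508, 0.1253, 0.1682]
eef_rot: [[0.321, 0.947, -0.003], [0.947, -0.321, -0.0], [-0.001, -0.003, -1.0]]
contact_force: [-0.5, 0.5, -0.3]
gripper_width: 0.0454
gripper_force: 0.0
```

Run:
```python
from h import *
need(.451,.1253,.002,1.271);rods('side')
```

```text
t 19.2 pos [0.4508 0.1253 0.1682] yaw 1.244 j6 0.43 j1 0.11 | tool shift cm [ 0.03  0.06 16.62] wz (mod pi) -0.027 w 0.0454 F [-0.5  0.5 -0.3]
rod px [266, 213, 64, 14] c [ 0.5826 -0.0341] LxW 179 34 yaw 3.124
rod px [318, 240, 34, 49] c [0.4532 0.1325] LxW 171 25 yaw 1.271
rod px [366, 257, 21, 14] c [0.3538 0.1281] LxW 49 18 yaw 0.023
rod px [335, 306, 15, 73] c [0.4096 0.3569] LxW 170 22 yaw 1.74
```

move_arm(series="120 0.03 0.06 2.5 0 0 -0.027;120 0 0 2.5 0 0 0;120 0 0 2.5 0 0 0;120 0 0 2.5 0 0 0;120 0 0 2.5 0 0 0;120 0 0 2.5 0 0 0;120 0 0 1 0 0 0;120 0 0 0.5 0 0 0;120 0 0 0 0 0 0;120 0 0 0 0 0 0;255 0 0 0 0 0 0;255 0 0 0 0 0 0;255 0 0 0 0 0 0;255 0 0 0 0 0 0;255 0 0 0 0 0 0;255 0 0 0 0 0 0;255 0 0 0 0 0 0")

```text
time_s: 20.68
ee_pos: [0.453, 0.1256, 0.0055]
eef_rot: [[0.294, 0.956, 0.002], [0.956, -0.294, 0.0], [0.001, 0.002, -1.0]]
contact_force: [-1.1, -1.4, 5.2]
gripper_width: 0.0155
gripper_force: 58.5
```

move_arm(series="255 0 0 -1 0 0 0;255 0 0 -2 0 0 0;255 0 0 -2.5 0 0 0;255 0 0 -2.5 0 0 0;255 0 0 -2.5 0 0 0;255 0 0 -2.5 0 0 0;255 0 0 -2.5 0 0 0;255 0 0 -2.5 0 0 0;255 0 0 -1.5 0 0 0;255 0 0 0 0 0 0;255 0 0 0 0 0 0")

```text
time_s: 21.6
ee_pos: [0.4523, 0.1255, 0.2]
eef_rot: [[0.295, 0.956, 0.002], [0.956, -0.295, 0.0], [0.001, 0.002, -1.0]]
contact_force: [-0.5, 0.3, -2.4]
gripper_width: 0.0154
gripper_force: 58.9
```

Run:
```python
from h import *
held(); print(fromcar(0,.04)); need(*fromcar(0,.04),.14,-.194)
```

```text
side x mm,n,z top(tool),ymed,bright [(-75, 11, np.float64(-22.0), np.float64(-1.7), 186), (-65, 13, np.float64(-21.6), np.float64(-2.3), 185), (25, 27, np.float64(-18.7), np.float64(-3.7), 683), (35, 24, np.float64(-17.5), np.float64(-4.8), 690), (45, 26, np.float64(-18.4), np.float64(-6.0), 575), (55, 21, np.float64(-19.6), np.float64(-3.1), 450), (65, 45, np.float64(-21.6), np.float64(-6.7), 690), (75, 96, np.float64(-21.4), np.float64(-4.6), 425), (85, 24, np.float64(-14.2), np.float64(-3.0), 333), (95, 8, np.float64(-13.0), np.float64(1.2), 229)] xrange [-77.8  90.6]
top x mm,n,z top(tool),ymed,bright [(-85, 13, np.float64(-19.2), np.float64(0.9), 109), (-75, 67, np.float64(-21.4), np.float64(0.8), 187), (-65, 61, np.float64(-21.3), np.float64(0.5), 170), (-55, 47, np.float64(-17.2), np.float64(1.0), 560), (-45, 47, np.float64(-17.2), np.float64(0.2), 565), (-35, 45, np.float64(-17.5), np.float64(1.0), 562), (-25, 7, np.float64(-15.4), np.float64(6.8), 300)] xrange [-80.8 -27.7]
[ 0.57041047 -0.17935018]
t 21.7 pos [0.4514 0.1254 0.1983] yaw 1.272 j6 0.41 j1 0.11 | tool shift cm [-25.61  20.36   5.81] wz (mod pi) 1.466 w 0.016 F [-0.2  0.3 -2.3]
```

move_arm(series="255 -2.13 1.7 0 0 0 0;255 -2.13 1.7 0 0 0 0;255 -2.13 1.7 0 0 0 0;255 -2.13 1.7 0 0 0 0;255 -2.13 1.7 0 0 0 0;255 -2.13 1.7 0 0 0 0;255 -2.13 1.7 0 0 0 0;255 -2.13 1.7 0 0 0 0;255 -2.13 1.7 0 0 0 0;255 -2.13 1.7 0 0 0 0;255 -2.13 1.7 0 0 0 0;255 -2.13 1.7 0 0 0 0;255 0 0 0 0 0 0.11;255 0 0 0 0 0 0.11;255 0 0 0 0 0 0.11;255 0 0 0 0 0 0.11;255 0 0 0 0 0 0.11;255 0 0 0 0 0 0.11;255 0 0 0 0 0 0.11;255 0 0 0 0 0 0.11")

```text
time_s: 23.37
ee_pos: [0.5712, -0.1785, 0.1971]
eef_rot: [[0.926, 0.377, -0.004], [0.377, -0.926, 0.002], [-0.003, -0.003, -1.0]]
contact_force: [-0.0, 0.4, -2.9]
gripper_width: 0.0154
gripper_force: 59.2
```

move_arm(series="255 0 0 0 0 0 0.11;255 0 0 0 0 0 0.11;255 0 0 0 0 0 0.11;255 0 0 0 0 0 0.11;255 0 0 0 0 0 0.11;255 0 0 1 0 0 0.04;255 0 0 1 0 0 0;255 0 0 1 0 0 0;255 0 0 1 0 0 0;255 0 0 1 0 0 0;255 0 0 0 0 0 0;255 0 0 0 0 0 0")

```text
time_s: 24.37
ee_pos: [0.5716, -0.1787, 0.1483]
eef_rot: [[0.98, -0.197, -0.002], [-0.197, -0.98, 0.001], [-0.002, -0.0, -1.0]]
contact_force: [0.5, 0.2, -0.8]
gripper_width: 0.0158
gripper_force: 59.1
```

Run:
```python
from h import *
held(); need(*fromcar(0,.0385),.07,-.194)
```

```text
side x mm,n,z top(tool),ymed,bright [(-85, 25, np.float64(-19.4), np.float64(-6.0), 159), (-75, 39, np.float64(-19.6), np.float64(-10.6), 161), (-65, 30, np.float64(-20.3), np.float64(-10.0), 200), (-55, 20, np.float64(-16.6), np.float64(-6.8), 565), (-45, 24, np.float64(-16.8), np.float64(-5.8), 591), (-35, 21, np.float64(-17.0), np.float64(-6.9), 582), (-25, 21, np.float64(-16.0), np.float64(-6.3), 583), (25, 21, np.float64(-17.3), np.float64(-7.1), 586), (35, 21, np.float64(-14.7), np.float64(-6.7), 556), (45, 22, np.float64(-15.6), np.float64(-5.5), 385), (55, 30, np.float64(-17.5), np.float64(-5.9), 410), (65, 41, np.float64(-19.1), np.float64(-9.3), 500), (75, 21, np.float64(-19.6), np.float64(-11.1), 401), (85, 10, np.float64(-11.1), np.float64(-3.4), 319)] xrange [-83.5  86.1]Traceback (most recent call last):
  File "<stdin>", line 2, in <module>
  File "h.py", line 47, in held
    print(c,'x mm,n,z top(tool),ymed,bright',o, 'xrange',np.round(1000*np.percentile(q[:,0],[1,99]),1))
                                                                       ~~~~~~~~~~~~~^^^^^^^^^^^^^^^
    return _quantile_unchecked(
        a, q, axis, out, overwrite_input, method, keepdims, weights)
    return _ureduce(a,
                    func=_quantile_ureduce_func,
    ...<5 lines>...
                    overwrite_input=overwrite_input,
                    method=method)
    r = func(a, **kwargs)
    result = _quantile(arr,
                       quantiles=q,
    ...<2 lines>...
                       out=out,
                       weights=wgt)
    slices_having_nans = np.isnan(arr[-1, ...])
                                  ~~~^^^^^^^^^
IndexError: index -1 is out of bounds for axis 0 with size 0
```

move_arm(series="255 0 0.28 1.5 0 0 0;255 0 0 1.5 0 0 0;255 0 0 1.5 0 0 0;255 0 0 1.5 0 0 0;255 0 0 1 0 0 0;255 0 0 0.6 0 0 0;255 0 0 0.4 0 0 0;255 0 0 0 0 0 0;255 0 0 0.4 0 0 0;255 0 0 0.4 0 0 0;255 0 0 0.4 0 0 0;255 0 0 0.4 0 0 0;255 0 0 0.4 0 0 0;255 0 0 0 0 0 0")

```text
time_s: 25.63
ee_pos: [0.5715, -0.1819, 0.0486]
eef_rot: [[0.98, -0.197, -0.0], [-0.197, -0.98, -0.0], [0.0, 0.0, -1.0]]
contact_force: [1.8, -1.7, -2.7]
gripper_width: 0.0155
gripper_force: 59.2
```

move_arm(series="255 0 0 0.3 0 0 0;255 0 0 0.2 0 0 0;255 0 0 0 0 0 0")

```text
time_s: 25.88
ee_pos: [0.5711, -0.1818, 0.0436]
eef_rot: [[0.98, -0.197, -0.001], [-0.197, -0.98, -0.0], [-0.001, 0.0, -1.0]]
contact_force: [-0.1, -2.3, -2.5]
gripper_width: 0.0157
gripper_force: 59.2
```

move_arm(series="255 0 0 0.2 0 0 0;255 0 0 0.1 0 0 0;255 0 0 0 0 0 0")

```text
time_s: 26.13
ee_pos: [0.5713, -0.1818, 0.0433]
eef_rot: [[0.98, -0.197, 0.0], [-0.197, -0.98, -0.001], [0.0, 0.001, -1.0]]
contact_force: [-7.3, -0.0, 13.1]
gripper_width: 0.0154
gripper_force: 61.1
```

Bottomed out at 13 N. Release, rise and check.

move_arm(series="255 0 0 -0.2 0 0 0;120 0 0 0 0 0 0;120 0 0 0 0 0 0;120 0 0 0 0 0 0;120 0 0 0 0 0 0;120 0 0 0 0 0 0;120 0 0 -1 0 0 0;120 0 0 -2 0 0 0;120 0 0 -2.5 0 0 0;120 0 0 -2.5 0 0 0;120 0 0 -2.5 0 0 0;120 0 0 -2.5 0 0 0;120 0 0 -2.5 0 0 0;120 0 0 0 0 0 0;120 0 0 0 0 0 0")

```text
time_s: 27.38
ee_pos: [0.5722, -0.1818, 0.2005]
eef_rot: [[0.98, -0.197, 0.004], [-0.197, -0.98, -0.002], [0.004, 0.001, -1.0]]
contact_force: [0.1, -0.3, -0.9]
gripper_width: 0.045
gripper_force: 0.0
```

Run:
```python
from h import *
seated(); rods(); need(.4107,.3498,.2,1.738)
```

```text
top clip 1 (n,ztop,dy) [None, None, None] xr [-45.  36.]
top clip 2 (n,ztop,dy) [None, None, None] xr [-44. 326.]
top clip 3 (n,ztop,dy) [None, (43, np.float64(57.0), np.float64(6.1)), (47, np.float64(63.2), np.float64(3.3))] xr [-28.  90.]
top clip 4 (n,ztop,dy) [(81, np.float64(63.5), np.float64(-0.2)), (183, np.float64(59.7), np.float64(-0.6)), (73, np.float64(63.6), np.float64(-0.1))] xr [-526.   89.]
side clip 1 (n,ztop,dy) [None, None, None] xr [-46. 225.]
side clip 2 (n,ztop,dy) [None, None, None] xr [-45. 353.]
side clip 3 (n,ztop,dy) [(84, np.float64(63.3), np.float64(5.0)), (107, np.float64(59.6), np.float64(3.1)), (47, np.float64(65.7), np.float64(7.7))] xr [-81.  87.]
side clip 4 (n,ztop,dy) [(80, np.float64(63.5), np.float64(6.1)), (124, np.float64(59.7), np.float64(3.1)), (20, np.float64(64.3), np.float64(-6.3))] xr [-666.   72.]
rod px [312, 136, 14, 72] c [ 0.5869 -0.0363] LxW 180 33 yaw 3.103
rod px [127, 236, 71, 22] c [0.4096 0.3561] LxW 174 23 yaw 1.738
rod px [255, 261, 18, 15] c [0.347  0.1082] LxW 41 35 yaw 1.858
t 27.5 pos [ 0.5708 -0.1813  0.1972] yaw -0.198 j6 1.33 j1 -0.44 | tool shift cm [-26.15 -48.92  -0.2 ] wz (mod pi) 1.205 w 0.0451 F [-0.5 -1.3 -1.1]
```

move_arm(series="120 -1.31 -2.45 0 0 0 0;120 -1.31 -2.45 0 0 0 0;120 -1.31 -2.45 0 0 0 0;120 -1.31 -2.45 0 0 0 0;120 -1.31 -2.45 0 0 0 0;120 -1.31 -2.45 0 0 0 0;120 -1.31 -2.45 0 0 0 0;120 -1.31 -2.45 0 0 0 0;120 -1.31 -2.45 0 0 0 0;120 -1.31 -2.45 0 0 0 0;120 -1.31 -2.45 0 0 0 0;120 -1.31 -2.45 0 0 0 0;120 -1.31 -2.45 0 0 0 0;120 -1.31 -2.45 0 0 0 0;120 -1.31 -2.45 0 0 0 0;120 -1.31 -2.45 0 0 0 0;120 -1.31 -2.45 0 0 0 0;120 -1.31 -2.45 0 0 0 0;120 -1.31 -2.45 0 0 0 0;120 -1.31 -2.45 0 0 0 0")

```text
time_s: 29.2
ee_pos: [0.4099, 0.3513, 0.197]
eef_rot: [[0.98, -0.197, -0.002], [-0.197, -0.98, -0.002], [-0.002, 0.002, -1.0]]
contact_force: [1.0, 0.2, -0.0]
gripper_width: 0.0449
gripper_force: 0.0
```

move_arm(series="120 0 0 0 0 0 -0.12;120 0 0 0 0 0 -0.12;120 0 0 0 0 0 -0.12;120 0 0 0 0 0 -0.12;120 0 0 0 0 0 -0.12;120 0 0 0 0 0 -0.12;120 0 0 0 0 0 -0.12;120 0 0 0 0 0 -0.12;120 0 0 0 0 0 -0.12;120 0 0 0 0 0 -0.12;120 0 0 0 0 0 -0.12;120 0 0 0 0 0 -0.12;120 0 0 0 0 0 -0.12;120 0 0 0 0 0 -0.12;120 0 0 0 0 0 -0.12;120 0 0 0 0 0 -0.12;120 0 0 0 0 0 0;120 0 0 0 0 0 0")

```text
time_s: 30.7
ee_pos: [0.4107, 0.3501, 0.1973]
eef_rot: [[-0.147, 0.989, -0.002], [0.989, 0.147, -0.001], [-0.001, -0.002, -1.0]]
contact_force: [0.0, 0.3, 1.6]
gripper_width: 0.0452
gripper_force: 0.0
```

Run:
```python
from h import *
need(.4106,.3502,.003,1.738);rods('side')
```

```text
t 30.7 pos [0.4107 0.3501 0.1973] yaw 1.718 j6 0.42 j1 0.56 | tool shift cm [ 0.02  0.03 19.43] wz (mod pi) -0.02 w 0.0452 F [0.  0.3 1.6]
rod px [268, 212, 53, 14] c [ 0.589  -0.0429] LxW 155 30 yaw 3.0
rod px [366, 260, 21, 11] c [0.3539 0.1286] LxW 49 18 yaw 3.136
rod px [335, 306, 15, 73] c [0.4096 0.3564] LxW 172 22 yaw 1.741
```

move_arm(series="120 0.02 0.03 2.5 0 0 -0.02;120 0 0 2.5 0 0 0;120 0 0 2.5 0 0 0;120 0 0 2.5 0 0 0;120 0 0 2.5 0 0 0;120 0 0 2.5 0 0 0;120 0 0 2.5 0 0 0;120 0 0 1.3 0 0 0;120 0 0 0.6 0 0 0;120 0 0 0 0 0 0;120 0 0 0 0 0 0;255 0 0 0 0 0 0;255 0 0 0 0 0 0;255 0 0 0 0 0 0;255 0 0 0 0 0 0;255 0 0 0 0 0 0;255 0 0 0 0 0 0;255 0 0 0 0 0 0")

```text
time_s: 32.25
ee_pos: [0.412, 0.351, 0.0056]
eef_rot: [[-0.17, 0.985, 0.002], [0.985, 0.17, 0.001], [0.001, 0.002, -1.0]]
contact_force: [-2.4, 0.4, 6.6]
gripper_width: 0.0157
gripper_force: 58.6
```

move_arm(series="255 0 0 -1 0 0 0;255 0 0 -2 0 0 0;255 0 0 -2.5 0 0 0;255 0 0 -2.5 0 0 0;255 0 0 -2.5 0 0 0;255 0 0 -2.5 0 0 0;255 0 0 -2.5 0 0 0;255 0 0 -2.5 0 0 0;255 0 0 -1.5 0 0 0;255 0 0 0 0 0 0;255 0 0 0 0 0 0")

```text
time_s: 33.17
ee_pos: [0.4113, 0.3506, 0.1999]
eef_rot: [[-0.17, 0.985, 0.001], [0.985, 0.17, 0.001], [0.001, 0.001, -1.0]]
contact_force: [-0.3, 0.1, -2.1]
gripper_width: 0.0154
gripper_force: 58.8
```

Run:
```python
from h import *
held(('top',)); print(fromcar(0,-.026)); need(*fromcar(0,-.0283),.14,-.194)
```

```text
top x mm,n,z top(tool),ymed,bright [(-85, 45, np.float64(-18.4), np.float64(0.9), 53), (-75, 78, np.float64(-21.8), np.float64(0.5), 126), (-65, 54, np.float64(-22.1), np.float64(1.0), 116), (-55, 46, np.float64(-17.8), np.float64(0.6), 554), (-45, 48, np.float64(-17.8), np.float64(0.7), 554), (-35, 47, np.float64(-17.8), np.float64(0.5), 557), (-25, 52, np.float64(-17.7), np.float64(0.7), 555), (25, 14, np.float64(-18.4), np.float64(2.0), 534)] xrange [-81.4  21.9]
[ 0.55768819 -0.24411239]
t 33.2 pos [0.4108 0.3503 0.1987] yaw 1.742 j6 0.39 j1 0.56 | tool shift cm [-61.28   4.29   5.89] wz (mod pi) -1.206 w 0.0153 F [-0.2 -0.3 -2. ]
```

move_arm(series="255 -3.06 0.21 0 0 0 0;255 -3.06 0.21 0 0 0 0;255 -3.06 0.21 0 0 0 0;255 -3.06 0.21 0 0 0 0;255 -3.06 0.21 0 0 0 0;255 -3.06 0.21 0 0 0 0;255 -3.06 0.21 0 0 0 0;255 -3.06 0.21 0 0 0 0;255 -3.06 0.21 0 0 0 0;255 -3.06 0.21 0 0 0 0;255 -3.06 0.21 0 0 0 0;255 -3.06 0.21 0 0 0 0;255 -3.06 0.21 0 0 0 0;255 -3.06 0.21 0 0 0 0;255 -3.06 0.21 0 0 0 0;255 -3.06 0.21 0 0 0 0;255 -3.06 0.21 0 0 0 0;255 -3.06 0.21 0 0 0 0;255 -3.06 0.21 0 0 0 0;255 -3.06 0.21 0 0 0 0")

```text
time_s: 34.88
ee_pos: [0.5561, -0.2463, 0.197]
eef_rot: [[-0.17, 0.985, -0.003], [0.985, 0.17, 0.002], [0.003, -0.003, -1.0]]
contact_force: [1.4, -0.2, -2.2]
gripper_width: 0.0156
gripper_force: 58.8
```

move_arm(series="255 0 0 0 0 0 0.11;255 0 0 0 0 0 0.11;255 0 0 0 0 0 0.11;255 0 0 0 0 0 0.11;255 0 0 0 0 0 0.11;255 0 0 0 0 0 0.11;255 0 0 0 0 0 0.11;255 0 0 0 0 0 0.11;255 0 0 0 0 0 0.11;255 0 0 0 0 0 0.11;255 0 0 0 0 0 0.11;255 0 0 0 0 0 0.11;255 0 0 0 0 0 0.11;255 0 0 0 0 0 0.11;255 0 0 0 0 0 0.11;255 0 0 0 0 0 0.11;255 0 0 0 0 0 0.11;255 0 0 0 0 0 0.06;255 0 0 0 0 0 0;255 0 0 0 0 0 0")

```text
time_s: 36.55
ee_pos: [0.5562, -0.2449, 0.1977]
eef_rot: [[0.983, -0.185, -0.003], [-0.185, -0.983, 0.001], [-0.003, -0.001, -1.0]]
contact_force: [0.0, -0.3, -2.0]
gripper_width: 0.0159
gripper_force: 58.8
```

Run:
```python
from h import *
need(*fromcar(0,-.0283),.068,-.194); held(('side',))
```

```text
t 36.5 pos [ 0.5562 -0.2449  0.1977] yaw -0.186 j6 1.22 j1 -0.54 | tool shift cm [ 0.16  0.13 12.97] wz (mod pi) 0.008 w 0.0159 F [ 0.  -0.3 -2. ]
side x mm,n,z top(tool),ymed,bright [(-85, 30, np.float64(-19.2), np.float64(-3.7), 183), (-75, 36, np.float64(-19.9), np.float64(-10.9), 167), (-65, 30, np.float64(-20.3), np.float64(-8.8), 199), (-55, 21, np.float64(-16.8), np.float64(-5.7), 570), (-45, 21, np.float64(-15.9), np.float64(-8.0), 513), (-35, 22, np.float64(-15.9), np.float64(-5.9), 568), (-25, 21, np.float64(-16.3), np.float64(-7.0), 590), (25, 21, np.float64(-16.0), np.float64(-5.7), 517), (35, 21, np.float64(-16.4), np.float64(-5.2), 550), (45, 22, np.float64(-18.1), np.float64(-6.2), 389), (55, 32, np.float64(-18.4), np.float64(-8.1), 411), (65, 38, np.float64(-20.0), np.float64(-10.5), 405), (75, 22, np.float64(-19.9), np.float64(-10.9), 405), (85, 10, np.float64(-11.9), np.float64(-1.9), 340)] xrange [-83.1  85.4]
```

move_arm(series="255 0.5 0.13 2 0 0 0.008;255 0 0 2 0 0 0;255 0 0 2 0 0 0;255 0 0 2 0 0 0;255 0 0 2 0 0 0;255 0 0 1.5 0 0 0;255 0 0 1 0 0 0;255 0 0 0.5 0 0 0;255 0 0 0 0 0 0;255 0 0 0.4 0 0 0;255 0 0 0.4 0 0 0;255 0 0 0.4 0 0 0;255 0 0 0.4 0 0 0;255 0 0 0.4 0 0 0;255 0 0 0 0 0 0")

```text
time_s: 37.85
ee_pos: [0.5612, -0.2473, 0.0483]
eef_rot: [[0.981, -0.195, -0.001], [-0.195, -0.981, 0.0], [-0.001, -0.0, -1.0]]
contact_force: [1.7, 0.4, -3.4]
gripper_width: 0.0155
gripper_force: 58.8
```

move_arm(series="255 0 0 0.3 0 0 0;255 0 0 0.2 0 0 0;255 0 0 0 0 0 0")

```text
time_s: 38.1
ee_pos: [0.5613, -0.2477, 0.0439]
eef_rot: [[0.981, -0.195, -0.001], [-0.195, -0.981, -0.0], [-0.001, 0.0, -1.0]]
contact_force: [0.6, -0.1, -2.4]
gripper_width: 0.0155
gripper_force: 59.0
```

move_arm(series="255 0 0 0.2 0 0 0;255 0 0 0 0 0 0")

```text
time_s: 38.27
ee_pos: [0.5615, -0.2478, 0.0435]
eef_rot: [[0.981, -0.195, 0.0], [-0.195, -0.981, -0.001], [0.0, 0.001, -1.0]]
contact_force: [-3.6, 0.4, 6.4]
gripper_width: 0.0156
gripper_force: 60.0
```

move_arm(series="255 0 0 0.1 0 0 0;255 0 0 0 0 0 0;255 0 0 -0.2 0 0 0;120 0 0 0 0 0 0;120 0 0 0 0 0 0;120 0 0 0 0 0 0;120 0 0 0 0 0 0;120 0 0 0 0 0 0;120 0 0 -1 0 0 0;120 0 0 -2 0 0 0;120 0 0 -2.5 0 0 0;120 0 0 -2.5 0 0 0;120 0 0 -2.5 0 0 0;120 0 0 -2.5 0 0 0;120 0 0 -2.5 0 0 0;120 0 0 0 0 0 0;120 0 0 0 0 0 0")

```text
time_s: 39.68
ee_pos: [0.5622, -0.2479, 0.2006]
eef_rot: [[0.981, -0.195, 0.004], [-0.195, -0.981, -0.002], [0.004, 0.001, -1.0]]
contact_force: [0.3, -0.6, 0.7]
gripper_width: 0.0453
gripper_force: 0.0
```

Run:
```python
from h import *
seated()
p,d,W=cloud('side'); save('seated3',p)
V=W.reshape(-1,3);V=V[~np.isnan(V[:,0])];K=tocar(V)
b=(V[:,2]>.1)&(V[:,2]<.109)&(K[:,0]>-.26)&(K[:,0]<.04)&(abs(K[:,1]+.165)<.09)
f=np.polyfit(K[b,0],K[b,1],1);print('bar angle',np.pi/2+np.arctan(f[0]))
k=(V[:,2]>.135)&(V[:,2]<.155)&(K[:,0]<-.1)&(K[:,0]>-.17)&(abs(K[:,1]+.19)<.03);print('knob side',k.sum(),np.round(V[k].mean(0),4))
a=np.pi/2-.194+1.707; print('knob calc',.5961+.2*np.cos(a),-.3926+.2*np.sin(a))
need(.5961+.2*np.cos(a),-.3926+.2*np.sin(a),.2,a)
```

```text
top clip 1 (n,ztop,dy) [None, None, None] xr [210. 222.]
top clip 2 (n,ztop,dy) [(77, np.float64(63.0), np.float64(0.7)), (182, np.float64(59.7), np.float64(0.6)), (33, np.float64(62.6), np.float64(7.3))] xr [-77. 322.]
top clip 3 (n,ztop,dy) [(87, np.float64(63.2), np.float64(0.4)), (186, np.float64(59.4), np.float64(0.1)), (70, np.float64(63.5), np.float64(0.4))] xr [-80.  88.]
top clip 4 (n,ztop,dy) [(80, np.float64(63.8), np.float64(-0.8)), (179, np.float64(59.5), np.float64(-0.6)), (73, np.float64(63.5), np.float64(-0.5))] xr [-79.  90.]
side clip 1 (n,ztop,dy) [None, None, None] xr [-46. 226.]
side clip 2 (n,ztop,dy) [(64, np.float64(63.2), np.float64(4.6)), (99, np.float64(59.6), np.float64(3.1)), (54, np.float64(63.6), np.float64(6.4))] xr [-77. 341.]
side clip 3 (n,ztop,dy) [(77, np.float64(62.9), np.float64(5.3)), (107, np.float64(60.3), np.float64(3.6)), (47, np.float64(62.7), np.float64(6.5))] xr [-82.  88.]
side clip 4 (n,ztop,dy) [(81, np.float64(62.3), np.float64(4.7)), (122, np.float64(59.5), np.float64(3.3)), (24, np.float64(64.5), np.float64(-4.4))] xr [-666.   73.]
bar angle 1.6877596803114485
knob side 37 [ 0.3973 -0.3726  0.1442]
knob calc 0.3964339485629932 -0.3810471690242366
t 39.8 pos [ 0.5609 -0.2472  0.1972] yaw -0.196 j6 1.23 j1 -0.54 | tool shift cm [-13.52  16.34  -0.26] wz (mod pi) -0.138 w 0.0448 F [0.7 0.2 0.5]
```

View pics/seated3.png

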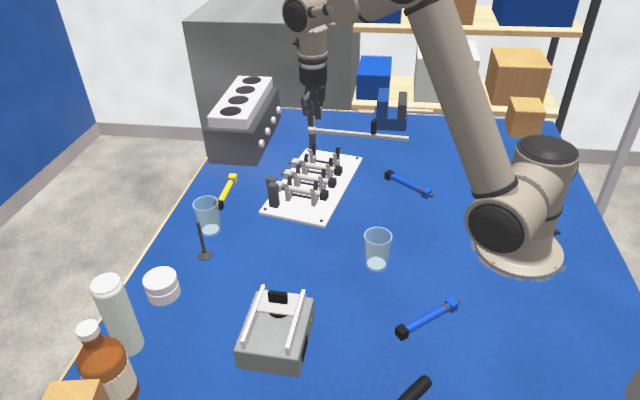

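All three are seated: body tops are about 59.6 mm and block tops about 63 mm. The bench shows only the blue and yellow rods besides. The knob is at (374,128). Now I'll close the bar.

move_arm(series="120 -1.94 2.26 0 0 0 0;120 -1.94 2.26 0 0 0 0;120 -1.94 2.26 0 0 0 0;120 -1.94 2.26 0 0 0 0;120 -1.94 2.26 0 0 0 0;120 -1.94 2.26 0 0 0 0;120 -1.94 2.26 0 0 0 0;120 0 0 0 0 0 -0.12;120 0 0 1 0 0 0;120 0 0 1 0 0 0;120 0 0 0 0 0 0;120 0 0 0 0 0 0")

```text
time_s: 40.83
ee_pos: [0.3976, -0.3749, 0.1766]
eef_rot: [[0.997, -0.077, -0.002], [-0.077, -0.997, 0.003], [-0.002, -0.002, -1.0]]
contact_force: [0.1, -0.3, 0.5]
gripper_width: 0.0452
gripper_force: 0.0
```

Run:
```python
from h import *
p,d,W=cloud('side')
V=W.reshape(-1,3);V=V[~np.isnan(V[:,0])]
k=(V[:,2]>.125)&(V[:,2]<.155)&(abs(V[:,0]-.397)<.016)&(abs(V[:,1]+.378)<.016);print('knob side',k.sum(),np.round(V[k].mean(0),4),np.round(V[k].min(0),4),np.round(V[k].max(0),4))
need(.397,-.377,.111,-.07)
```

```text
knob side 52 [ 0.3965 -0.3728  0.1399] [ 0.3884 -0.3852  0.1251] [ 0.4048 -0.3642  0.1533]
t 40.9 pos [ 0.3979 -0.3753  0.1774] yaw -0.076 j6 0.75 j1 -0.9 | tool shift cm [-0.07  0.18  6.64] wz (mod pi) -0.006 w 0.0453 F [ 0.4 -0.4 -0.1]
```

move_arm(series="120 -0.07 0 2 0 0 0;120 0 0 2 0 0 0;120 0 0 1.6 0 0 0;120 0 0 1 0 0 0;120 0 0 0 0 0 0;185 0 0 0 0 0 0;185 0 0 0 0 0 0;185 0 0 0 0 0 0;185 0 0 0 0 0 0;185 0 0 0 0 0 0")

```text
time_s: 41.72
ee_pos: [0.397, -0.3764, 0.113]
eef_rot: [[0.997, -0.076, 0.001], [-0.076, -0.997, -0.001], [0.001, 0.001, -1.0]]
contact_force: [-0.5, 0.5, -0.4]
gripper_width: 0.0236
gripper_force: 0.0
```

move_arm(series="185 0.1 -2 0 0 0 0.1;185 0.1 -2 0 0 0 0.1;185 0.1 -2 0 0 0 0.1;185 0.1 -2 0 0 0 0.1;185 0.1 -2 0 0 0 0.1;185 0.1 -2 0 0 0 0.1;185 0.1 -2 0 0 0 0.1;185 0.1 -2 0 0 0 0.1;185 0.1 -2 0 0 0 0.1;185 0.1 -2 0 0 0 0.1;185 0.1 -2 0 0 0 0.1;185 0.1 -2 0 0 0 0.1;185 0.1 -2 0 0 0 0.1;185 0.1 -2 0 0 0 0.1;185 0.1 -2 0 0 0 0.1;185 0 0 0 0 0 0;185 0 0 0 0 0 0")

```text
time_s: 43.13
ee_pos: [0.5982, -0.1909, 0.1122]
eef_rot: [[-0.003, -1.0, 0.0], [-1.0, 0.003, -0.0], [0.0, -0.0, -1.0]]
contact_force: [0.6, 1.0, -1.2]
gripper_width: 0.0233
gripper_force: 0.3
```

Run:
```python
from h import *
s=arm.get_state();d=s['ee_pos'][:2]-np.array([.5961,-.3926]);print('bar~',np.arctan2(d[1],d[0])-1.377,np.hypot(*d))
need(*(np.array([.5961,-.3926])+.2*np.array([np.cos(1.377),np.sin(1.377)])),.113,1.377-np.pi)
```

```text
bar~ 0.18348970830117683 0.20174702600311822
t 43.1 pos [ 0.5982 -0.1909  0.1122] yaw -1.574 j6 2.71 j1 -0.43 | tool shift cm [ 0.54 -3.65 -0.08] wz (mod pi) 0.191 w 0.0233 F [ 0.6  1.  -1.2]
```

move_arm(series="185 0.1 -1 0 0 0 0.04;185 0.1 -1 0 0 0 0.04;185 0.1 -0.8 0 0 0 0.04;185 0.1 -0.5 0 0 0 0;185 0 0 0 0 0 0;185 0 0 0 0 0 0")

```text
time_s: 43.63
ee_pos: [0.6297, -0.1971, 0.1122]
eef_rot: [[-0.124, -0.992, -0.001], [-0.992, 0.124, -0.0], [0.0, 0.001, -1.0]]
contact_force: [0.2, -0.9, 0.3]
gripper_width: 0.0237
gripper_force: 0.0
```

move_arm(series="185 0 -0.2 0 0 0 0;185 0 -0.2 0 0 0 0;185 0 0 0 0 0 0")

```text
time_s: 43.88
ee_pos: [0.6343, -0.1975, 0.1124]
eef_rot: [[-0.125, -0.992, 0.0], [-0.992, 0.125, -0.0], [0.0, -0.0, -1.0]]
contact_force: [-1.0, 0.1, -0.1]
gripper_width: 0.0236
gripper_force: 0.1
```

```bash
cat >> h.py <<'E'
def bar():
    for c in ('top','side'):
        p,d,W=cloud(c);V=W.reshape(-1,3);V=V[~np.isnan(V[:,0])];K=tocar(V)
        b=(V[:,2]>.099)&(V[:,2]<.109)&(abs(K[:,0]-.06)<.03)&(K[:,1]>-.14)&(K[:,1]<.125)
        if b.sum()>20: f=np.polyfit(K[b,1],K[b,0],1); print(c,b.sum(),'bar slope',f,'x at end',f[0]*.14+f[1])
    s=arm.get_state();d=s['ee_pos'][:2]-np.array([.5961,-.3926]);print('tool bar~',np.arctan2(d[1],d[0])-1.377,s['contact_force'])
    return p
E
python3 - <<'E'
from h import *
p=bar(); save('closed',cv2.resize(p[100:230,230:380],None,fx=4,fy=4,interpolation=cv2.INTER_CUBIC))
E
```

```text
top 380 bar slope [-0.01893406  0.06301984] x at end 0.060369072378997295
side 156 bar slope [-0.01053078  0.0603776 ] x at end 0.058903293116377056
tool bar~ 0.000739723118081681 [-0.64577323  0.06886041  0.03151332]
```

View pics/closed.png

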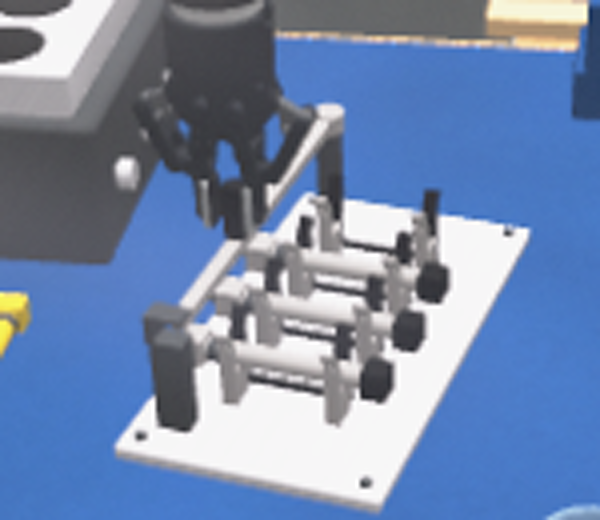

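The bar end is entering the catch at (175,320) but not fully in. I'll push on in small steps until it resists.

move_arm(series="185 0 -0.2 0 0 0 0;185 0 -0.2 0 0 0 0;185 0 0 0 0 0 0")

```text
time_s: 44.23
ee_pos: [0.6376, -0.1977, 0.1122]
eef_rot: [[-0.125, -0.992, -0.002], [-0.992, 0.125, 0.0], [-0.0, 0.002, -1.0]]
contact_force: [-4.0, 0.8, 2.3]
gripper_width: 0.0233
gripper_force: 2.3
```

move_arm(series="185 0 -0.2 0 0 0 0;185 0 0 0 0 0 0")

```text
time_s: 44.4
ee_pos: [0.6377, -0.1978, 0.1121]
eef_rot: [[-0.125, -0.992, -0.007], [-0.992, 0.125, 0.001], [-0.0, 0.007, -1.0]]
contact_force: [-12.0, 0.6, 5.8]
gripper_width: 0.0236
gripper_force: 6.2
```

Run:
```python
from h import *
bar()
```

```text
top 325 bar slope [-0.00489333  0.06608532] x at end 0.06540025524399172
side 174 bar slope [-0.00017737  0.06346005] x at end 0.06343521766272148
tool bar~ -0.01651093865743669 [-11.17598063   0.30494387   5.10170102]
```

move_arm(series="185 0 0.2 0 0 0 0;185 0 0.2 0 0 0 0;120 0 0 0 0 0 0;120 0 0 0 0 0 0;120 0 0 0 0 0 0;120 0 0 -1 0 0 0;120 0 0 -2 0 0 0;120 0 0 -2 0 0 0;120 0 0 -2 0 0 0;120 0 0 -2 0 0 0;120 0 0 -2 0 0 0;120 0 0 0 0 0 0;120 0 0 0 0 0 0")

```text
time_s: 45.58
ee_pos: [0.6369, -0.1978, 0.2241]
eef_rot: [[-0.125, -0.992, 0.003], [-0.992, 0.125, -0.002], [0.001, -0.003, -1.0]]
contact_force: [0.3, -0.0, 0.1]
gripper_width: 0.0454
gripper_force: 0.0
```

Run:
```python
from h import *
bar()
for c in('top','side'):
    p,d,W=cloud(c);V=W.reshape(-1,3)
    k=(V[:,2]>.108)&(V[:,2]<.122)&(abs(V[:,0]-.545)<.05)&(abs(V[:,1]-.333)<.04); r=rect(V[k]); print(c,k.sum(),r,np.nanmedian(V[k,2]))
    k=(V[:,2]>.083)&(V[:,2]<.092)&(abs(V[:,0]-.545)<.03)&(abs(V[:,1]-.333)<.05); print('plate',k.sum(),rect(V[k]),np.round(V[k].min(0),4),np.round(V[k].max(0),4))
need(.545,.332,.2,-.035)
```

```text
top 348 bar slope [-0.00473895  0.06606411] x at end 0.0654006532731974
side 217 bar slope [-0.00213209  0.06384694] x at end 0.0635484460368551
tool bar~ -0.007158656404115282 [-0.30988643 -0.87863881 -0.04058899]
top 92 ((544.638671875, 332.18560791015625), (10.22159481048584, 38.459678649902344), 86.5523910522461) 0.11448668178733658
plate 530 ((545.62548828125, 333.0369873046875), (58.91873550415039, 59.76095962524414), 88.4699935913086) [0.5151 0.3035 0.0831] [0.5749 0.3624 0.0914]
side 110 ((543.9970703125, 333.7546691894531), (13.53951644897461, 38.635948181152344), 82.52513122558594) 0.11393156223654902
plate 435 ((545.0204467773438, 333.7279357910156), (59.650821685791016, 59.852813720703125), 89.9397201538086) [0.5151 0.3039 0.0831] [0.5749 0.3636 0.0916]
t 45.8 pos [ 0.6357 -0.1974  0.2208] yaw -1.696 j6 2.85 j1 -0.42 | tool shift cm [-51.38  15.61   2.15] wz (mod pi) 1.48 w 0.0455 F [-0.2 -0.7  0.5]
```

move_arm(series="120 -2.57 0.78 0 0 0 0;120 -2.57 0.78 0 0 0 0;120 -2.57 0.78 0 0 0 0;120 -2.57 0.78 0 0 0 0;120 -2.57 0.78 0 0 0 0;120 -2.57 0.78 0 0 0 0;120 -2.57 0.78 0 0 0 0;120 -2.57 0.78 0 0 0 0;120 -2.57 0.78 0 0 0 -0.1;120 0 0 0 0 0 -0.1;120 0 0 0 0 0 -0.1;120 0 0 0 0 0 -0.1;120 0 0 0 0 0 -0.1;120 0 0 0 0 0 -0.1;120 0 0 0 0 0 -0.1;120 0 0 0 0 0 -0.1;120 0 0 0 0 0 -0.1;120 0 0 0 0 0 -0.1;120 0 0 0 0 0 -0.1;120 0 0 0 0 0 -0.1")

```text
time_s: 47.45
ee_pos: [0.5924, 0.0269, 0.2218]
eef_rot: [[0.892, -0.452, 0.001], [-0.452, -0.892, 0.017], [-0.007, -0.016, -1.0]]
contact_force: [-0.2, -0.8, 0.3]
gripper_width: 0.0451
gripper_force: 0.0
```

Run:
```python
from h import *
need(.545,.332,.2,-.035)
```

```text
t 47.5 pos [0.5924 0.0269 0.2218] yaw -0.469 j6 1.94 j1 -0.09 | tool shift cm [-18.01 -25.03   2.69] wz (mod pi) -0.434 w 0.0451 F [-0.2 -0.8  0.3]
```

move_arm(series="120 -1.39 -1.93 0 0 0 0;120 -1.39 -1.93 0 0 0 0;120 -1.39 -1.93 0 0 0 0;120 -1.39 -1.93 0 0 0 0;120 -1.39 -1.93 0 0 0 0;120 -1.39 -1.93 0 0 0 0;120 -1.39 -1.93 0 0 0 0;120 -1.39 -1.93 0 0 0 0;120 -1.39 -1.93 0 0 0 0;120 -1.39 -1.93 0 0 0 0;120 -1.39 -1.93 0 0 0 0;120 -1.39 -1.93 0 0 0 0;120 -1.39 -1.93 0 0 0 0;120 0 0 0 0 0 -0.11;120 0 0 0 0 0 -0.11;120 0 0 0 0 0 -0.11;120 0 0 0 0 0 -0.1;120 0 0 0 0 0 0;120 0 0 0 0 0 0")

```text
time_s: 49.03
ee_pos: [0.5462, 0.3325, 0.2269]
eef_rot: [[0.999, -0.047, 0.001], [-0.047, -0.999, 0.016], [0.001, -0.016, -1.0]]
contact_force: [0.8, 0.2, 0.1]
gripper_width: 0.0451
gripper_force: 0.0
```

Run:
```python
from h import *
need(.545,.332,.095,-.035); print(np.round(arm.get_state()['eef_rot'],3))
```

```text
t 49.0 pos [0.5462 0.3325 0.2269] yaw -0.047 j6 2.04 j1 0.42 | tool shift cm [-0.13  0.27 13.18] wz (mod pi) -0.012 w 0.0451 F [0.8 0.2 0.1]
[[ 0.999 -0.047  0.001]
 [-0.047 -0.999  0.016]
 [ 0.001 -0.016 -1.   ]]
```

move_arm(series="120 -0.13 0.07 2 -0.016 0 -0.012;120 0 0 2 0 0 0;120 0 0 2 0 0 0;120 0 0 2 0 0 0;120 0 0 2 0 0 0;120 0 0 1 0 0 0;120 0 0 0 0 0 0;120 0 0 0 0 0 0")

```text
time_s: 49.7
ee_pos: [0.5453, 0.3325, 0.1175]
eef_rot: [[0.999, -0.033, 0.002], [-0.033, -0.999, 0.0], [0.001, -0.0, -1.0]]
contact_force: [-0.7, -0.6, 0.8]
gripper_width: 0.0453
gripper_force: 0.0
```

Run:
```python
from h import *
need(.545,.3325,.095,-.03); p,_,_=cloud('side'); save('tab',cv2.resize(p[210:380,210:340],None,fx=4,fy=3.5,interpolation=cv2.INTER_CUBIC))
```

```text
t 49.7 pos [0.5453 0.3325 0.1175] yaw -0.033 j6 2.03 j1 0.43 | tool shift cm [-0.03 -0.    2.25] wz (mod pi) -0.003 w 0.0453 F [-0.7 -0.6  0.8]
```

View pics/tab.png

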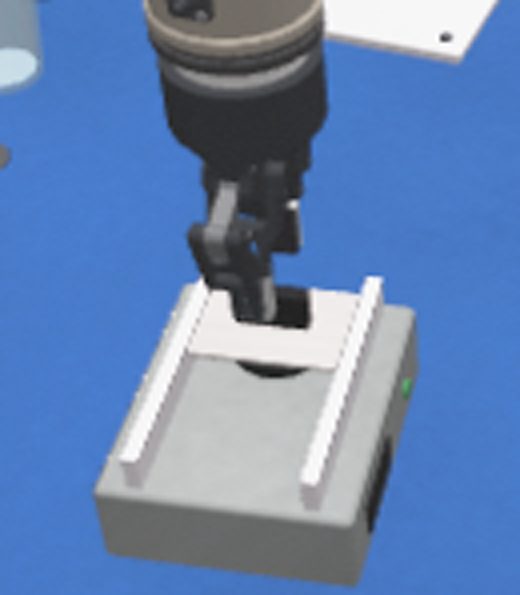

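The fingers straddle the tab at (290,307). A dark button collar shows under the plate edge at (275,370), and the rails run free toward +y. Now I'll cage the tab and slide.

move_arm(series="120 0 0 1 0 0 0;120 0 0 1 0 0 0;205 0 0 0.2 0 0 0;205 0 0 0 0 0 0;205 0 0 0 0 0 0;205 0 0 0 0 0 0;205 0 -1 0 0 0 0;205 0 -1 0 0 0 0;205 0 -1 0 0 0 0;205 0 -1 0 0 0 0;205 0 -1 0 0 0 0;205 0 -1 0 0 0 0;205 0 -0.8 0 0 0 0;205 0 0 0 0 0 0;205 0 0 0 0 0 0")

```text
time_s: 51.0
ee_pos: [0.547, 0.4014, 0.0951]
eef_rot: [[1.0, -0.031, 0.001], [-0.031, -1.0, 0.001], [0.001, -0.001, -1.0]]
contact_force: [-0.4, -0.3, -0.2]
gripper_width: 0.0166
gripper_force: 0.0
```

move_arm(series="205 0 -0.3 0 0 0 0;205 0 -0.2 0 0 0 0;205 0 0 0 0 0 0")

```text
time_s: 51.25
ee_pos: [0.5472, 0.403, 0.0951]
eef_rot: [[0.999, -0.032, -0.0], [-0.032, -0.999, -0.004], [-0.0, 0.004, -1.0]]
contact_force: [-2.6, -9.7, 2.6]
gripper_width: 0.0166
gripper_force: 4.9
```

move_arm(series="205 0 0.3 0 0 0 0;205 0 0.3 0 0 0 0;120 0 0 0 0 0 0;120 0 0 0 0 0 0;120 0 0 0 0 0 0;120 0 0 -1.5 0 0 0;120 0 0 -2 0 0 0;120 0 0 -2 0 0 0;120 0 0 -2 0 0 0;255 0 1.5 0 0 0 0;255 0 1.5 0 0 0 0;255 0 1.5 0 0 0 0;255 0 1.5 0 0 0 0;255 0 0 0 0 0 0;255 0 0 0 0 0 0;255 0 0 0 0 0 0")

```text
time_s: 52.58
ee_pos: [0.5454, 0.3403, 0.1706]
eef_rot: [[1.0, -0.031, 0.002], [-0.031, -1.0, 0.001], [0.002, -0.001, -1.0]]
contact_force: [-0.5, 0.0, 0.9]
gripper_width: 0.0002
gripper_force: 0.0
```

Run:
```python
from h import *
for c in('top','side'):
    p,d,W=cloud(c);V=W.reshape(-1,3)
    k=(V[:,2]>.108)&(V[:,2]<.122)&(abs(V[:,0]-.545)<.05)&(abs(V[:,1]-.403)<.03); print(c,k.sum(),rect(V[k]) if k.sum()>5 else 0)
    k=(V[:,2]>.074)&(V[:,2]<.083)&(abs(V[:,0]-.545)<.03)&(abs(V[:,1]-.333)<.03); print('button',k.sum(),rect(V[k]) if k.sum()>5 else 0,np.median(V[k,2]))
save('btn',cv2.resize(p[210:380,210:340],None,fx=4,fy=3.5,interpolation=cv2.INTER_CUBIC))
need(.545,.333,.085,-.03)
```

```text
top 35 ((532.9722290039062, 400.15643310546875), (11.566006660461426, 10.252372741699219), 1.3565263748168945)
button 66 ((545.4464111328125, 328.3537292480469), (45.6404914855957, 41.46774673461914), 13.27263355255127) 0.07639439304348997
side 129 ((545.6948852539062, 400.7106018066406), (11.628686904907227, 40.00014877319336), 88.23593139648438)
button 102 ((541.9459838867188, 332.777099609375), (44.854042053222656, 41.120582580566406), 49.595062255859375) 0.07780390169782517
t 52.7 pos [0.5453 0.3404 0.1704] yaw -0.031 j6 2.04 j1 0.44 | tool shift cm [-0.02  0.75  8.54] wz (mod pi) -0.001 w -0.0 F [0.1 0.  0.2]
```

View pics/btn.png

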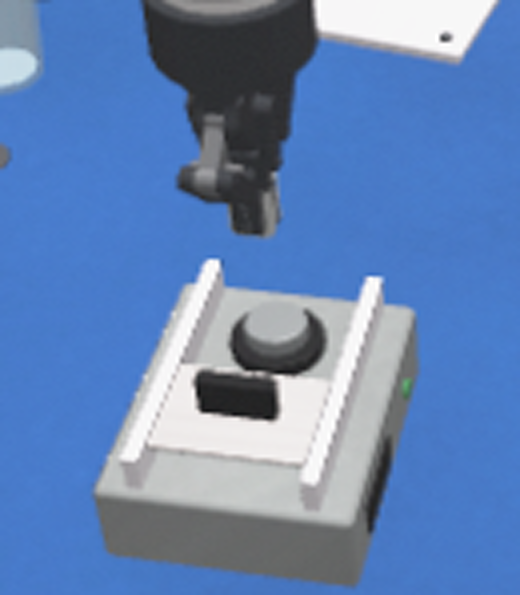

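The button at (277,325) is fully uncovered, and the shutter is aside with its tab at (237,395). A quick check of the slide travel before pressing.

Run:
```python
from h import *
z=np.load('side0.npz')['W'].reshape(-1,3)
p,d,W=cloud('side');V=W.reshape(-1,3)
def ed(V,c):
    k=(V[:,2]>.083)&(V[:,2]<.0915)&(abs(V[:,0]-.545)<.029)&(abs(V[:,1]-c)<.05); t=(V[:,2]>.096)&(V[:,2]<.12)&(abs(V[:,0]-.545)<.016)&(abs(V[:,1]-c)<.02)
    return np.percentile(V[k,1],[2,98]),np.percentile(V[t,1],[3,25,50,75,97])
a=ed(z,.333);b=ed(V,.401);print(a,b);print(b[0]-a[0],b[1]-a[1])
```

```text
(array([0.30761979, 0.36216003]), array([0.3299204 , 0.33502581, 0.33667531, 0.33780708, 0.3392068 ])) (array([0.37193091, 0.42893074]), array([0.39602435, 0.40096065, 0.40370518, 0.40460837, 0.40605143]))
[0.06431112 0.06677071] [0.06610395 0.06593484 0.06702987 0.06680129 0.06684463]
```

move_arm(series="255 0 0 2 0 0 0;255 0 0 2 0 0 0;255 0 0 2 0 0 0;255 0 0 1.5 0 0 0;255 0 -1.5 0 0 0 0;255 0 -1.5 0 0 0 0;255 0 -0.5 0 0 0 0;255 0 -0.3 0 0 0 0;255 0 -0.3 0 0 0 0;255 0 0 0 0 0 0;255 0 0 0 0 0 0")

```text
time_s: 53.65
ee_pos: [0.5469, 0.3803, 0.0957]
eef_rot: [[0.999, -0.032, 0.002], [-0.032, -0.999, 0.001], [0.002, -0.001, -1.0]]
contact_force: [0.7, 0.7, -0.5]
gripper_width: 0.0002
gripper_force: 0.0
```

move_arm(series="255 0 -0.2 0 0 0 0;255 0 -0.2 0 0 0 0;255 0 0 0 0 0 0")

```text
time_s: 53.9
ee_pos: [0.5469, 0.3811, 0.0957]
eef_rot: [[0.999, -0.032, 0.0], [-0.032, -0.999, -0.005], [0.001, 0.005, -1.0]]
contact_force: [-1.3, -12.5, 4.6]
gripper_width: -0.0001
gripper_force: 6.3
```

move_arm(series="255 0 0.4 0 0 0 0;255 0 1.5 0 0 0 0;255 0 1.5 0 0 0 0;255 0 1.6 0 0 0 0;255 -0.2 0 0 0 0 0;255 0 0 0.8 0 0 0;255 0 0 0.4 0 0 0;255 0 0 0 0 0 0;255 0 0 0 0 0 0")

```text
time_s: 54.65
ee_pos: [0.5432, 0.3351, 0.0831]
eef_rot: [[1.0, -0.031, 0.002], [-0.031, -1.0, 0.0], [0.002, -0.0, -1.0]]
contact_force: [1.0, -1.1, 0.8]
gripper_width: 0.0001
gripper_force: 1.1
```

move_arm(series="255 0 0 0.3 0 0 0;255 0 0 0.3 0 0 0;255 0 0 0.3 0 0 0;255 0 0 0 0 0 0")

```text
time_s: 54.98
ee_pos: [0.5435, 0.3353, 0.076]
eef_rot: [[1.0, -0.031, 0.003], [-0.031, -1.0, 0.002], [0.003, -0.002, -1.0]]
contact_force: [-3.2, -0.7, 11.2]
gripper_width: -0.0001
gripper_force: 5.9
```

move_arm(series="255 0 0 0.1 0 0 0;255 0 0 0 0 0 0")

```text
time_s: 55.15
ee_pos: [0.5435, 0.3354, 0.0759]
eef_rot: [[1.0, -0.031, 0.004], [-0.031, -1.0, 0.002], [0.004, -0.002, -1.0]]
contact_force: [-5.6, -1.5, 17.5]
gripper_width: -0.0001
gripper_force: 8.6
```

move_arm(series="255 0 0 0.1 0 0 0;255 0 0 0 0 0 0;255 0 0 0 0 0 0")

```text
time_s: 55.4
ee_pos: [0.5435, 0.3353, 0.0758]
eef_rot: [[1.0, -0.031, 0.004], [-0.031, -1.0, 0.002], [0.004, -0.002, -1.0]]
contact_force: [-7.7, -2.8, 23.0]
gripper_width: -0.0005
gripper_force: 11.3
```

A firm stop at 23 N. I'll let it up and check that the stop was the button's own bottom and not its collar.

move_arm(series="255 0 0 -1 0 0 0;255 0 0 -2 0 0 0;255 0 0 -2 0 0 0;255 0 2 -2 0 0 0;255 0 2 0 0 0 0;255 0 2 0 0 0 0;255 0 0 0 0 0 0;255 0 0 0 0 0 0")

```text
time_s: 56.07
ee_pos: [0.5413, 0.2742, 0.1422]
eef_rot: [[0.999, -0.033, 0.002], [-0.033, -0.999, 0.001], [0.002, -0.001, -1.0]]
contact_force: [1.0, 0.4, -0.8]
gripper_width: 0.0003
gripper_force: 0.0
```

Run:
```python
from h import *
for c in('top','side'):
    p,d,W=cloud(c); B=p.astype(int).sum(-1)
    k=(abs(W[...,0]-.545)<.035)&(abs(W[...,1]-.333)<.032)
    V=W[k]; b=B[k]; r=np.hypot(V[:,0]-.545,V[:,1]-.333)
    for lo,hi in((0,.006),(.006,.011),(.011,.015),(.015,.018),(.018,.021),(.021,.024),(.024,.028),(.028,.032)):
        m=(r>=lo)&(r<hi); print(c,lo,m.sum(),np.round(np.nanpercentile(V[m,2],[10,50,90])*1000,1),np.median(b[m])) if m.sum() else 0
    m=(V[:,2]>.0775)&(V[:,2]<.084)&(b>250); print('cap',m.sum(),rect(V[m]) if m.sum()>4 else 0)
need(.545,.333,.085,-.03)
```

```text
top 0 52 [493.  496.1 498.3] 388.5
top 0.006 114 [488.9 495.4 500.3] 362.0
top 0.011 120 [483.8 493.9 501.2] 294.5
top 0.015 97 [479.8 495.6 502. ] 365.0
top 0.018 112 [ 77.3 494.1 502.3] 365.5
top 0.021 123 [ 73.4 497.  502.8] 396.0
top 0.024 211 [ 62.  496.3 502.6] 406.0
top 0.028 213 [ 61.4 497.8 502.1] 452.0
cap 0 0
side 0 108 [ 85.6 237.1 496.1] 435.0
side 0.006 345 [ 86.1 434.8 492.5] 310.0
side 0.011 496 [ 83.2 446.9 484.8] 226.0
side 0.015 355 [ 80.7 440.2 484.8] 225.0
side 0.018 493 [ 74.2 369.7 481. ] 217.0
side 0.021 644 [ 72.9 345.5 472.2] 213.0
side 0.024 584 [ 73.7 355.1 489.1] 243.0
side 0.028 510 [ 63.5 351.4 489.1] 256.5
cap 69 ((543.470703125, 330.6062316894531), (32.920928955078125, 32.121646881103516), 76.41516876220703)
t 56.2 pos [0.5413 0.2753 0.142 ] yaw -0.031 j6 1.95 j1 0.34 | tool shift cm [ 0.18 -5.78  5.71] wz (mod pi) -0.001 w 0.0004 F [-0.2  0.3 -0.2]
```

Run:
```python
from h import *
Vs=[]
for i in range(3):
    p,d,W=cloud('side'); Vs.append(np.c_[W.reshape(-1,3),p.astype(int).sum(-1).ravel()])
V=np.vstack(Vs); k=(V[:,2]<.1)&(V[:,2]>.05)&(np.abs(V[:,0]-.5435)<.04)&(abs(V[:,1]-.331)<.035);V=V[k]
r=np.hypot(V[:,0]-.5435,V[:,1]-.331)
for lo in np.arange(0,.034,.002):
    m=(r>=lo)&(r<lo+.002)
    if m.sum(): print(round(lo*1000),m.sum(),np.round(np.percentile(V[m,2],[10,50,90])*1000,1),np.median(V[m,3]))
save('btn2',cv2.resize(p[270:340,240:320],None,fx=8,fy=8,interpolation=cv2.INTER_CUBIC))
```

```text
0 8 [84.  85.4 86.3] 544.5
2 17 [83.1 84.8 86.6] 545.0
4 32 [83.7 84.9 85.8] 544.0
6 51 [83.7 85.1 86.5] 543.0
8 55 [83.7 85.1 87.1] 543.0
10 80 [83.2 85.2 86.4] 544.0
12 115 [78.1 84.3 86.6] 540.0
14 214 [72.9 81.7 85.7] 345.0
16 132 [71.8 75.3 84.7] 243.0
18 81 [71.  72.8 74.6] 172.0
20 131 [65.5 72.5 74.5] 169.0
22 249 [63.  70.4 74.3] 166.0
24 121 [60.3 65.6 73.1] 370.0
26 73 [59.6 61.3 63.9] 569.0
28 74 [59.5 61.4 63.3] 572.0
30 90 [59.4 61.3 63. ] 574.5
32 107 [59.8 61.3 63.2] 581.0
```

View pics/btn2.png

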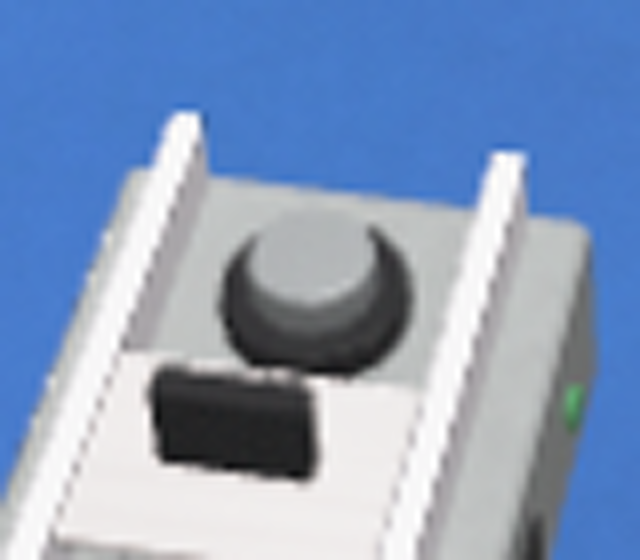

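The cap top is at about 84 mm and the collar at about 72 mm. The stop at 76 mm was therefore the button's full 8 mm of travel, and it has come back up. Now I'll slide the shutter back.

move_arm(series="120 0 0 -1.5 0 0 0;120 0 0 -1.5 0 0 0;120 0 -2 0 0 0 0;120 0 -2 0 0 0 0;120 0 -2 0 0 0 0;120 0 -2 0 0 0 0;120 0 -2 0 0 0 0;120 0 -2 0 0 0 0;120 0.2 -0.5 0 0 0 0;120 0 0 0 0 0 0;120 0 0 0 0 0 0")

```text
time_s: 57.23
ee_pos: [0.547, 0.3994, 0.172]
eef_rot: [[1.0, -0.031, 0.001], [-0.031, -1.0, -0.0], [0.001, 0.0, -1.0]]
contact_force: [0.8, -0.2, -0.6]
gripper_width: 0.0452
gripper_force: 0.0
```

Run:
```python
from h import *
need(.547,.4006,.095,-.03)
```

```text
t 57.2 pos [0.547  0.3994 0.172 ] yaw -0.031 j6 2.12 j1 0.52 | tool shift cm [-0.02 -0.13  7.7 ] wz (mod pi) -0.001 w 0.0452 F [ 0.8 -0.2 -0.6]
```

move_arm(series="120 0 -0.13 2 0 0 0;120 0 0 2 0 0 0;120 0 0 2 0 0 0;120 0 0 1.7 0 0 0;205 0 0 0 0 0 0;205 0 0 0 0 0 0;205 0 0 0 0 0 0;205 0 0 0 0 0 0;205 0 1 0 0 0 0;205 0 1 0 0 0 0;205 0 1 0 0 0 0;205 0 1 0 0 0 0;205 0 1 0 0 0 0;205 0 1 0 0 0 0;205 0 0.9 0 0 0 0;205 0 0 0 0 0 0;205 0 0 0 0 0 0")

```text
time_s: 58.65
ee_pos: [0.545, 0.3308, 0.0952]
eef_rot: [[0.999, -0.033, 0.001], [-0.033, -0.999, -0.0], [0.001, 0.0, -1.0]]
contact_force: [0.3, 0.1, -0.9]
gripper_width: 0.0169
gripper_force: 0.0
```

move_arm(series="205 0 0.2 0 0 0 0;205 0 0.1 0 0 0 0;205 0 0 0 0 0 0")

```text
time_s: 58.9
ee_pos: [0.5449, 0.3289, 0.0951]
eef_rot: [[1.0, -0.031, 0.001], [-0.031, -1.0, 0.0], [0.001, -0.0, -1.0]]
contact_force: [0.1, -0.6, 0.4]
gripper_width: 0.017
gripper_force: 0.0
```

move_arm(series="205 0 0.2 0 0 0 0;205 0 0.1 0 0 0 0;205 0 0 0 0 0 0")

```text
time_s: 59.15
ee_pos: [0.5448, 0.326, 0.0952]
eef_rot: [[1.0, -0.031, 0.002], [-0.031, -1.0, 0.001], [0.002, -0.001, -1.0]]
contact_force: [-0.6, 1.8, -1.6]
gripper_width: 0.0168
gripper_force: 0.9
```

move_arm(series="205 0 0.1 0 0 0 0;205 0 0 0 0 0 0")

```text
time_s: 59.32
ee_pos: [0.5448, 0.3259, 0.0952]
eef_rot: [[1.0, -0.031, 0.002], [-0.031, -1.0, 0.002], [0.002, -0.002, -1.0]]
contact_force: [0.6, 6.0, -3.6]
gripper_width: 0.0167
gripper_force: 2.9
```

The shutter is against its end stop at 6 N, after about 70 mm of travel. I'll back off, rise clear, and do the final check.

move_arm(series="205 0 -0.2 0 0 0 0;205 0 -0.2 0 0 0 0;120 0 0 0 0 0 0;120 0 0 0 0 0 0;120 0 0 0 0 0 0;120 0 0 -1.5 0 0 0;120 0 0 -2 0 0 0;120 0 0 -2 0 0 0;120 0 0 -2 0 0 0;120 0 0 -2 0 0 0;120 0 0 -2 0 0 0;120 0 2.5 -1 0 0 0;120 -2 2.5 0 0 0 0;120 -2 2.5 0 0 0 0;120 -2 2.5 0 0 0 0;120 0 0 0 0 0 0;120 0 0 0 0 0 0")

```text
time_s: 60.73
ee_pos: [0.4812, 0.2298, 0.2209]
eef_rot: [[0.999, -0.033, 0.003], [-0.033, -0.999, 0.001], [0.003, -0.001, -1.0]]
contact_force: [0.8, 0.8, 0.2]
gripper_width: 0.0454
gripper_force: 0.0
```

Run:
```python
from h import *
bar(); seated()
p,d,W=cloud('side'); V=W.reshape(-1,3); t=(V[:,2]>.096)&(V[:,2]<.12)&(abs(V[:,0]-.545)<.016)&(abs(V[:,1]-.333)<.02)
print('tab',np.percentile(V[t,1],[3,25,50,75,97])); save('final',p)
```

```text
top 590 bar slope [-0.00239989  0.06552058] x at end 0.06518459216823941
side 98 bar slope [-0.00575168  0.06424964] x at end 0.06344440353670114
tool bar~ 0.373890714185227 [ 0.13822155 -0.08222195 -0.72601226]
top clip 1 (n,ztop,dy) [None, None, None] xr [-45. 221.]
top clip 2 (n,ztop,dy) [(79, np.float64(63.1), np.float64(0.6)), (187, np.float64(59.2), np.float64(0.3)), (30, np.float64(63.2), np.float64(3.2))] xr [-77. 322.]
top clip 3 (n,ztop,dy) [(88, np.float64(63.0), np.float64(0.5)), (185, np.float64(59.5), np.float64(0.3)), (23, np.float64(62.7), np.float64(1.2))] xr [-80.  88.]
top clip 4 (n,ztop,dy) [(80, np.float64(63.6), np.float64(-0.6)), (181, np.float64(59.7), np.float64(-0.8)), (22, np.float64(63.3), np.float64(1.1))] xr [-527.   90.]
side clip 1 (n,ztop,dy) [None, None, None] xr [-44. 224.]
side clip 2 (n,ztop,dy) [(64, np.float64(62.6), np.float64(4.9)), None, None] xr [-78. 343.]
side clip 3 (n,ztop,dy) [(82, np.float64(63.4), np.float64(5.9)), (6, np.float64(51.5), np.float64(6.1)), (46, np.float64(63.8), np.float64(7.3))] xr [-82.  87.]
side clip 4 (n,ztop,dy) [(61, np.float64(63.0), np.float64(4.3)), (69, np.float64(59.8), np.float64(3.8)), (23, np.float64(64.4), np.float64(-4.5))] xr [-527.   76.]
tab [0.3263564  0.33128778 0.33365073 0.33465925 0.336247  ]
```

View pics/final.png

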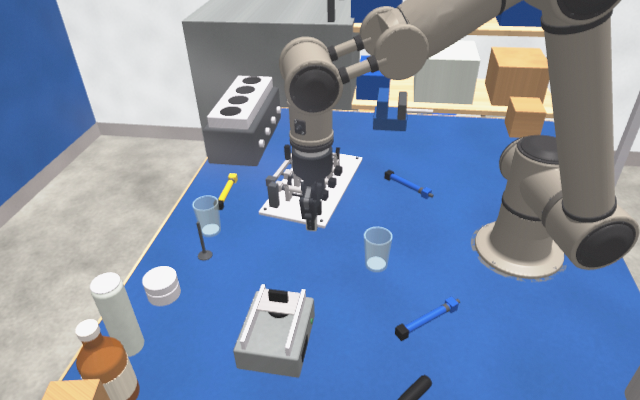

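The final view shows the shutter back over the button (278,295), both beakers standing at (207,213) and (377,248), and no grey rods left on the bench. The top-view measurements confirm the rods are still seated and the bar is closed. Handing in.

```bash
python3 -c "
from plant import arm
print(arm.finish_job())"
```

```text
the job is handed in; nothing more can be done
None
```

I've handed the job in, with no verdict returned: all three injectors present are pressed home in clips 2–4, the bar is closed in its catch, the button was pressed fully and let up, the shutter is back over it, and both beakers are standing.

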